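Clamp the middle spacer in the lever press

TASK

Set up the lever press on the craft table: stand the middle-height one of the three round aluminium spacers upright in the centre of the press's anvil and let go of it while the lever is still up. Then bring the lever down gently until its sprung foot bears on the spacer and is pushed about halfway in, without bottoming it, and leave the lever set there. Leave the other spacers and everything else on the table where they are.

Things in the scene. Friction and masses are not known exactly. Their poses are not given: they have to be found in the camera images.
- spacer_mid: The spacer wanted: a solid aluminium cylinder, 30 mm diameter, 35 mm tall, about 65 g, standing on its end. Origin: centre of its underside; z along its axis.
- spacer_low: Look-alike spacer, 30 mm diameter, 26 mm tall. Origin: centre of its underside.
- spacer_tall: Look-alike spacer, 30 mm diameter, 44 mm tall. Origin: centre of its underside.
- press: Grey lever press fixed to the table: base plate 235 x 100 x 14 mm, from 75 mm in front of to 160 mm behind its origin; two cheeks up to 120 mm above the table (90 to 140 mm behind the origin, 62 mm wide overall) carry the lever's hinge. Origin: on the table under the anvil's centre; x points from the anvil back to the cheeks, y along the hinge, z up.
- anvil_top (a point): Centre of the flat round steel anvil's top face (56 mm diameter, 24 mm above the table). The spacer stands here.
- lever_hinge (a point): Middle of the hinge axis: 100 mm behind the anvil's centre and 100 mm above the table; the axis is the press's y.
- lever (a joint): Angle of the lever, rad: 0 level, reaching from the hinge forward over the anvil; positive raised (starts at 1.1 to 1.25; end stops -0.3 and 1.3). Stiff hinge, about 1 N m of friction: it stays where it is left. Its arm is an 18 mm square bar on the hinge's centre line. Raised, it overhangs the anvil: come in below it with the tool leaning 35 to 45 degrees back towards the press's front.
- foot_mount (a point): Point on the arm's centre line, 100 mm from the hinge, from which the foot hangs square to the arm: an 18 mm round steel button on a spring (2 N per mm from first touch, 8 mm of travel; halfway is 4 mm, 8 N). Its free end is 41 to 53 mm below this point, as its brass spindle happens to be screwed out: find the touch by feel. On the 35 mm spacer it touches at 0 to +0.12 rad.
- lever_grip (a point): Point on the centre line of the lever's black round handle (24 mm diameter, from 126 to 214 mm from the hinge), 190 mm from the hinge.
- mug: White mug, 82 mm across, 88 mm tall, bystander. Origin: underside centre.
- glass: Drinking glass, 68 mm across, 110 mm tall, bystander. Origin: underside centre.
- paper_roll: White paper roll standing on end, 68 mm across, 230 mm tall, bystander. Origin: underside centre.
- glue_jar: Glue jar, 54 mm across, 75 mm tall, bystander. Origin: underside centre.
- scissors: Scissors lying flat, about 165 mm long, 10 mm high, bystander. Origin: near the pivot.
- pencil: Pencil, 8 mm thick, 170 mm long, lying on the table, bystander. Origin: its middle.
- bone_brush: Glue brush lying on the table, bystander. Origin: its middle.
Mind the look-alikes: they are no part of the job. Leave any blue or pink look-alike of the spacer_mid alone.

How it is judged:
By the outcome, as a careful person would: the job done as asked, in the order asked, and still so for the second after the job is handed in, with the robot touching nothing.
It also fails if it takes over 72 s, if anything falls off the work surface, if the arm or the gripper's body presses on something with over 40 N, if the wrist force passes 120 N, or if a joint passes its speed limit or range.

ROBOT

A 6-joint arm with a two-finger parallel gripper is mounted at the origin on the work surface. World frame = base frame: x ahead of the robot, y to its left, z up, the work surface at z = 0. Lengths are in m, angles in rad, forces in N, time in s.
With the tool pointing down it reaches from about 0.3 to 0.775 m from the base axis. Payload 14.6 kg.
Tool frame: the origin (TCP) lies on the centre line of the jaws, within the pads' length; the fingertips stand 19 mm ahead of it and the grasp point (between the pads) is the TCP; y points along the fingers, x is the direction in which the jaws open and shut, and the axes are right-handed (so a half turn about y gives the same grasp; the last joint's range is limited). The gripper opens to 94 mm and grips with 3 to 60 N. Pads are 16 mm wide; open, the fingers measure 119 mm over their backs; the gripper's body (75 mm by 177 mm) begins 78 mm behind the grasp point.
Start: joints at [1.127, 0.3, 1.521, -0, 1.321, -0.067], TCP at [0.202, 0.511, 0.224] pointing down, gripper open.
Joint ranges: [-3.03, 3.03], [-0.79, 2.21], [0.23, 2.52], [-1.04, 4.18], [0, 3.07], [-2.55, 2.55]. Speed limits (rad/s): [2.22, 2.22, 2.57, 3.14, 3.14, 3.14].

INTERFACE

Orientations are given as [roll, pitch, yaw] about the fixed x, y, z axes, in that order (R = Rz(yaw) Ry(pitch) Rx(roll)).
In Python, from station import ctrl, optics gives the robot as it stands.
- The arm moves only by the tool jog_arm, never from a script. Its argument "targets" is a list of rows, each a list of 3 entries, a list of its own where there are three numbers: the finger opening in cm, from 0 to 9.4, then the shift along the tool's x, y, z in cm, then the turn about the tool's y in rad. A call has 1 to 10 rows; each row is the pose to reach, as a shift and turn from the pose commanded when the call began, along the tool's axes at that moment; what a row does not reach only later rows make up. A row lasts 1/10 s, in which the tool goes at most 50 mm and 8.59 degrees, less where a joint would pass 70% of its speed; a pose out of reach is approached as far as the arm can. A call with a gripper value outside its range is refused whole. The fingers move at their own pace and stop on an object; "grip_force" is the grip in N (left out, the last holds). Time passes only in rows, so rows that repeat a pose let the fingers close. It gives the time, the measured TCP pose, the force and the opening at its end, in the units of the state.
- ctrl.get_obs(): the state, without advancing time (a new reading comes with each control period).
- optics.camera(name): name is "scene" or "top" or "wrist"; returns a dict with "img" (420x560x3 uint8, red, green, blue), "range_z" (420x560 float32, m along the optical axis (not along the pixel's ray), 0 where there is no reading), "camera_matrix" (3x3 intrinsics, pixels), "k1" (the pictures are not rectified: a ray, as slopes to the right and down, at radius r is drawn at 1 + k1 r^2 times it, then the intrinsics apply), "world_to_cam" (4x4, takes a point from world to camera coordinates); the wrist camera has in their place "mount" (4x4, takes a point from camera to tool coordinates, whose origin is the TCP and whose axes are the tool frame's). Camera axes: x right, y up, looking along -z (the intrinsics and any distortion apply to the point x, -y, -z); pixel columns grow to the right and rows downward; lengths in m; the calibration is good to about 2 mm. A picture is of the moment at which its call begins: read the wrist's pose just before it.
- ctrl.hand_in(): hands the job in, once; it reports no verdict.
The state is a dict: "time_s": time; "qpos": joint angles; "joint_vel": joint speeds; "tau": joint torques, N m; "ee_pos": TCP position; "eef_rot": TCP orientation; "force": force on the tool from outside, world axes, zero at the start; "moment": the same for the moment, N m; "grip_width": finger opening in m.
Only numpy, scipy, OpenCV 4.12 (cv2) and the standard library are available. Lean on these libraries where they do the work, as an engineer would, in place of code of your own. Each camera call takes 0.05 s, during which the arm holds its last target. There are 200 camera calls.

## Working session

There is one attempt and no reset: what is moved stays moved. The work goes in short steps, Python scripts to look and compute and a tool call to move; the robot and the scene stay as the last step left them, time stands still between calls to the robot, and variables do not carry over. Pictures are saved under pics/ and viewed, about 8 in all and at most 12, crops included, and the job is handed in when it is done.

Besides the shell and the picture viewer there is one more tool, called after "Emit:" as name(argument=value, ...), one argument or row to a line, values as JSON. jog_arm: Moves the arm, as the interface text tells. Its arguments: {"type":"object","properties":{"targets":{"type":"array","items":{"type":"array"}},"grip_force":{"type":"number"}},"required":["targets"]}

```bash
mkdir -p pics
cat > h.py <<'E'
import numpy as np, cv2
from scipy.spatial.transform import Rotation as R
from station import ctrl, optics
def pose(o=None):
    o=o or ctrl.get_obs(); T=np.eye(4); T[:3,:3]=R.from_euler('xyz',o['eef_rot']).as_matrix(); T[:3,3]=o['ee_pos']; return T
def shot(n):
    T=pose(); c=optics.camera(n)
    c['c2w']=T@np.array(c['mount']) if n=='wrist' else np.linalg.inv(c['world_to_cam'])
    return c
def rays(c,uv):
    K=np.array(c['camera_matrix']); k=c['k1']
    p=cv2.undistortPoints(np.array(uv,float).reshape(-1,1,2),K,np.array([k,0,0,0,0.])).reshape(-1,2)
    return np.c_[p[:,0],-p[:,1],-np.ones(len(p))]
def pts(c,uv,z=None):
    """depth points, or plane z"""
    uv=np.array(uv,float).reshape(-1,2); d=rays(c,uv); A=c['c2w']
    if z is None:
        r=c['range_z'][uv[:,1].round().astype(int),uv[:,0].round().astype(int)]
        return (d*r[:,None])@A[:3,:3].T+A[:3,3]
    w=d@A[:3,:3].T; return A[:3,3]+w*((z-A[2,3])/w[:,2])[:,None]
def cloud(c):
    v,u=np.nonzero(c['range_z']>0); return np.c_[u,v],pts(c,np.c_[u,v])
E
python3 - <<'E'
from h import *
o=ctrl.get_obs();print({k:np.round(v,3) for k,v in o.items()})
for n in('scene','top'):
    c=shot(n); cv2.imwrite(f'pics/{n}0.png',c['img'][...,::-1]); np.savez(f'{n}0.npz',**c); print(n,c['c2w'][:3,3].round(3))
E
```

```text
{'time_s': np.float64(0.0), 'qpos': array([ 1.127,  0.3  ,  1.522, -0.   ,  1.321, -0.067]), 'joint_vel': array([ 0.003, -0.001, -0.001, -0.001, -0.001,  0.   ]), 'tau': array([ 2.0000e-03, -5.3179e+01, -3.5274e+01,  7.1000e-02,  2.4000e-02,
       -0.0000e+00]), 'ee_pos': array([0.202, 0.511, 0.224]), 'eef_rot': array([-1.571e+00,  1.000e-03,  1.194e+00]), 'force': array([ 0.446, -0.082, -0.045]), 'moment': array([-0.013, -0.046,  0.002]), 'grip_width': np.float64(0.094)}
scene [ 1.048 -0.562  0.703]
top [0.44  0.035 1.107]
```

View pics/scene0.png

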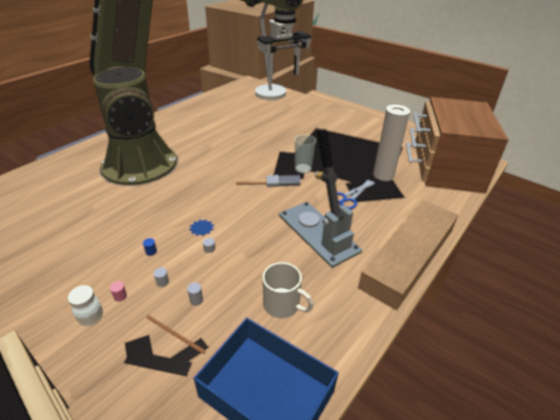

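View pics/top0.png

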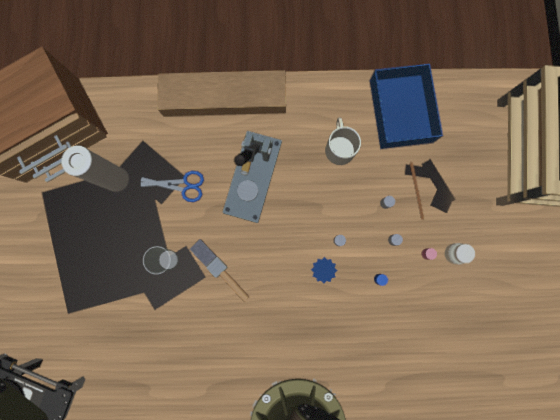

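The scene view shows three grey spacers at (209,244), (161,277) and (195,293), plus a blue one at (150,246) and a pink one at (118,291). In the top view the grey ones are at (340,240), (396,240) and (388,202). The press anvil is at top (247,190), with the cheeks near (262,148) and the raised lever's knob at (243,157). Next I'll measure heights and the press pose.

Run:
```python
from h import *
C={n:dict(np.load(f'{n}0.npz')) for n in('scene','top')}
t=C['top']
for n,px in(('top',[(340,240),(396,240),(388,202)]),('scene',[(209,244),(161,277),(195,293)])):
    c=C[n]; c['k1']=float(c['k1']); uv,P=cloud(c)
    for p in px:
        m=np.hypot(*(uv-p).T)<13; q=P[m]; hi=q[(q[:,2]>.015)]
        h=np.percentile(hi[:,2],90); s=hi[hi[:,2]>h-.004]; 
        print(n,p,'h',h.round(4),'top c',((s.max(0)+s.min(0))/2).round(3),'all n',len(hi),(hi.max(0)-hi.min(0)).round(3))
uv,P=cloud(t)
m=(uv[:,0]>210)&(uv[:,0]<295)&(uv[:,1]>125)&(uv[:,1]<230)
uv,q=uv[m],P[m]
for lo,hi,l in((.009,.018,'plate'),(.0205,.029,'anvil'),(.112,.126,'cheek')):
    k=(q[:,2]>lo)&(q[:,2]<hi); s=q[k]; r=cv2.minAreaRect((s[:,:2]*1000).astype(np.float32)); print(l,k.sum(),r,s[:,2].mean().round(4)); 
    if l=='plate': print(cv2.boxPoints(r).round(0).tolist())
k=q[:,2]>.14; s=q[k]; print('lever',k.sum(),s[:,2].max()); 
for z in np.arange(.14,.32,.03):
    a=s[(s[:,2]>=z)&(s[:,2]<z+.03)]; print(z.round(2),len(a),a.mean(0).round(3) if len(a) else'')
im=cv2.resize(t['img'][180:270,320:480],None,fx=4,fy=4,interpolation=cv2.INTER_CUBIC);i2=cv2.resize(C['scene']['img'][225:310,100:230],None,fx=4.9,fy=4.9)[:,:640]
w=640;im=im[:, :w];i2=cv2.resize(i2,(w,300));im=cv2.resize(im,(w,300))
cv2.imwrite('pics/crop.png',np.vstack([im,i2])[...,::-1])
```

```text
top (340, 240) h 0.0273 top c [ 0.477 -0.122  0.027] all n 107 [0.026 0.028 0.014]
top (396, 240) h 0.0359 top c [ 0.474 -0.267  0.035] all n 123 [0.029 0.03  0.022]
top (388, 202) h 0.0454 top c [ 0.575 -0.25   0.046] all n 134 [0.03  0.03  0.035]
scene (209, 244) h 0.0285 top c [ 0.478 -0.121  0.028] all n 118 [0.031 0.031 0.016]
scene (161, 277) h 0.0364 top c [ 0.476 -0.268  0.035] all n 182 [0.03  0.031 0.023]
scene (195, 293) h 0.0452 top c [ 0.575 -0.251  0.044] all n 238 [0.029 0.03  0.032]
plate 1961 ((654.8123779296875, 106.1854476928711), (100.32801818847656, 235.19976806640625), 72.92322540283203) 0.0133
[[528.0, 93.0], [752.0, 24.0], [782.0, 120.0], [557.0, 189.0]]
anvil 331 ((654.0383911132812, 97.2535629272461), (75.11589050292969, 212.53427124023438), 69.61776733398438) 0.0235
cheek 204 ((713.6990966796875, 87.761474609375), (61.98756408691406, 41.63804244995117), 74.27928161621094) 0.119
lever 403 0.30169468712262615
0.14 23 [0.692 0.091 0.151]
0.17 135 [0.647 0.105 0.187]
0.2 50 [0.674 0.097 0.21 ]
0.23 38 [0.657 0.1   0.245]
0.26 43 [0.644 0.104 0.275]
0.29 114 [0.632 0.112 0.296]
```

View pics/crop.png

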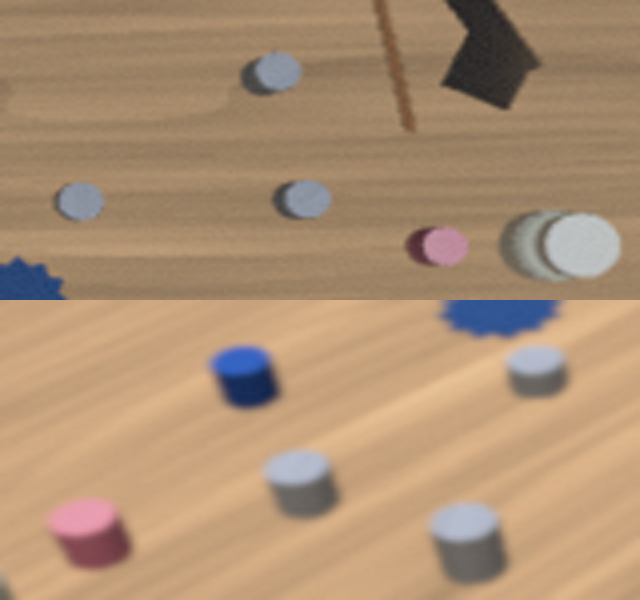

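The wanted spacer is at top (396,240) / scene (161,277). It measured 36 mm tall at (0.475,-0.268). The other two grey ones read 27 mm and 45 mm, so they are low and tall, and the coloured ones are excluded.

The press origin is about (0.614,0.119), with its x axis at -17° yaw. Next I'll move towards the middle area and line the jaws up with the press's y.

Emit:
jog_arm(
  targets=[
    [9.4,[0,-10,0],-0.08],
    [9.4,[0,-10,0],-0.08],
    [9.4,[-25,-10,-26],-0.08],
    [9.4,[-25,-10,-26],-0.08],
    [9.4,[-25,-10,-26],-0.08],
    [9.4,[-25,-10,-26],-0.08],
    [9.4,[-25,-10,-26],-0.08],
    [9.4,[-25,-10,-26],-0.08],
    [9.4,[-25,-10,-26],-0.08],
    [9.4,[-25,-10,-26],-0.08],
  ],
)

```text
time_s: 1.1
ee_pos: [0.3532, 0.1799, 0.3244]
eef_rot: [-1.571, 0.0, 1.27]
force: [-0.3, 0.1, -0.6]
grip_width: 0.0943
```

Emit:
jog_arm(
  targets=[
    [9.4,[-27,0,-24],0],
    [9.4,[-27,0,-24],0],
    [9.4,[-27,0,-24],0],
    [9.4,[-27,0,-24],0],
    [9.4,[-27,0,-24],0],
    [9.4,[-27,0,-24],0],
    [9.4,[-27,0,-24],0],
    [9.4,[-27,0,-24],0],
    [9.4,[-27,0,-24],0],
  ],
)

```text
time_s: 2.0
ee_pos: [0.503, -0.1457, 0.3235]
eef_rot: [-1.569, -0.0, 1.272]
force: [-0.5, 1.5, 0.1]
grip_width: 0.0936
```

Emit:
jog_arm(
  targets=[
    [9.4,[0,0,-40],0],
    [9.4,[0,0,-40],0],
    [9.4,[0,0,-40],0],
    [9.4,[0,0,-40],0],
    [9.4,[0,0,-40],0],
    [9.4,[0,0,-40],0],
    [9.4,[0,0,-40],0],
    [9.4,[0,0,-40],0],
    [9.4,[0,0,-40],0],
    [9.4,[0,0,-40],0],
  ],
)

```text
time_s: 3.0
ee_pos: [0.7774, -0.2285, 0.2902]
eef_rot: [-1.608, -0.0, 1.275]
force: [-0.1, -0.4, 0.5]
grip_width: 0.0936
```

Run:
```python
from h import *
o=ctrl.get_obs();print(o['time_s'],o['qpos'].round(3),o['ee_pos'].round(3),o['eef_rot'].round(3));print(pose(o)[:3,:3].round(3))
```

```text
3.0 [-0.332  1.022  0.235  0.002  1.848 -1.606] [ 0.777 -0.229  0.29 ] [-1.608 -0.     1.275]
[[ 0.291  0.035 -0.956]
 [ 0.957 -0.011  0.291]
 [ 0.    -0.999 -0.037]]
```

The stretched arm leaned slightly the wanted way (2°), so I'll see whether that persists and accumulates.

Emit:
jog_arm(
  targets=[
    [9.4,[0,0,-30],0],
    [9.4,[0,0,-30],0],
    [9.4,[0,0,-30],0],
    [9.4,[0,0,-30],0],
    [9.4,[0,0,-30],0],
    [9.4,[0,0,-30],0],
  ],
)

```text
time_s: 3.6
ee_pos: [0.8031, -0.2393, 0.2343]
eef_rot: [-1.637, -0.001, 1.274]
force: [0.5, -0.1, -0.3]
grip_width: 0.0938
```

Emit:
jog_arm(
  targets=[
    [9.4,[0,0,15],0],
    [9.4,[0,0,15],0],
    [9.4,[0,0,15],0],
    [9.4,[0,0,15],0],
  ],
)

```text
time_s: 4.0
ee_pos: [0.6975, -0.2073, 0.2289]
eef_rot: [-1.638, -0.0, 1.274]
force: [1.5, -0.4, 0.3]
grip_width: 0.0937
```

Lean persists and accumulates, so I'll push outward and upward along the arm's stretch direction to build it up.

Emit:
jog_arm(
  targets=[
    [9.4,[0,-24,-54],0],
    [9.4,[0,-24,-54],0],
    [9.4,[0,-24,-54],0],
    [9.4,[0,-24,-54],0],
    [9.4,[0,-24,-54],0],
    [9.4,[0,-24,-54],0],
  ],
)

```text
time_s: 4.6
ee_pos: [0.7911, -0.2369, 0.2935]
eef_rot: [-1.673, -0.001, 1.274]
force: [2.2, 0.4, 3.5]
grip_width: 0.0943
```

Emit:
jog_arm(
  targets=[
    [9.4,[0,-24,-54],0],
    [9.4,[0,-24,-54],0],
    [9.4,[0,-24,-54],0],
    [9.4,[0,-24,-54],0],
  ],
)

```text
time_s: 5.0
ee_pos: [0.7898, -0.2374, 0.317]
eef_rot: [-1.706, -0.001, 1.274]
force: [0.0, 1.0, -0.2]
grip_width: 0.0942
```

Run:
```python
from h import *
o=ctrl.get_obs();print(o['time_s'],o['qpos'].round(3),o['ee_pos'].round(3),o['eef_rot'].round(3))
```

```text
5.0 [-0.338  0.991  0.235  0.007  1.78  -1.611] [ 0.79  -0.237  0.317] [-1.706e+00 -1.000e-03  1.274e+00]
```

Emit:
jog_arm(
  targets=[
    [9.4,[0,-15,-57],0],
    [9.4,[0,-15,-57],0],
    [9.4,[0,-15,-57],0],
    [9.4,[0,-15,-57],0],
    [9.4,[0,-15,-57],0],
    [9.4,[0,-15,-57],0],
    [9.4,[0,-15,-57],0],
    [9.4,[0,-15,-57],0],
    [9.4,[0,-15,-57],0],
    [9.4,[0,-15,-57],0],
  ],
)

```text
time_s: 6.0
ee_pos: [0.799, -0.2415, 0.313]
eef_rot: [-1.738, -0.001, 1.274]
force: [-0.0, -0.1, -0.2]
grip_width: 0.094
```

Emit:
jog_arm(
  targets=[
    [9.4,[0,-8,-59],0],
    [9.4,[0,-8,-59],0],
    [9.4,[0,-8,-59],0],
    [9.4,[0,-8,-59],0],
    [9.4,[0,-8,-59],0],
    [9.4,[0,-8,-59],0],
    [9.4,[0,-8,-59],0],
    [9.4,[0,-8,-59],0],
    [9.4,[0,-8,-59],0],
    [9.4,[0,-8,-59],0],
  ],
)

```text
time_s: 7.0
ee_pos: [0.8167, -0.2477, 0.2898]
eef_rot: [-1.772, -0.001, 1.274]
force: [-0.4, -0.1, -0.3]
grip_width: 0.0941
```

The gain is about 0.033 rad per call, whatever the row count, so single-row calls are cheapest.

Emit:
jog_arm(
  targets=[
    [9.4,[0,-20,-55],0],
  ],
)

```text
time_s: 7.1
ee_pos: [0.8202, -0.2489, 0.2984]
eef_rot: [-1.799, -0.001, 1.274]
force: [0.1, -0.1, -1.1]
grip_width: 0.094
```

Emit:
jog_arm(
  targets=[
    [9.4,[0,-20,-55],0],
  ],
)

```text
time_s: 7.2
ee_pos: [0.8235, -0.25, 0.3122]
eef_rot: [-1.833, -0.001, 1.274]
force: [0.0, 0.2, 0.8]
grip_width: 0.0939
```

Emit:
jog_arm(
  targets=[
    [9.4,[0,-20,-55],0],
  ],
)

```text
time_s: 7.3
ee_pos: [0.826, -0.2509, 0.3253]
eef_rot: [-1.863, -0.001, 1.274]
force: [-0.1, 0.3, -0.2]
grip_width: 0.0937
```

Emit:
jog_arm(
  targets=[
    [9.4,[0,-20,-55],0],
    [9.4,[0,-20,-55],0],
  ],
)

```text
time_s: 7.5
ee_pos: [0.8251, -0.2508, 0.3472]
eef_rot: [-1.896, -0.001, 1.274]
force: [-0.0, -0.2, 0.6]
grip_width: 0.0943
```

Emit:
jog_arm(
  targets=[
    [9.4,[0,-20,-55],0],
    [9.4,[0,-20,-55],0],
  ],
)

```text
time_s: 7.7
ee_pos: [0.8236, -0.2505, 0.3689]
eef_rot: [-1.928, -0.001, 1.274]
force: [1.0, 0.9, 0.6]
grip_width: 0.0942
```

Emit:
jog_arm(
  targets=[
    [9.4,[0,-5,-58],0],
  ],
)

```text
time_s: 7.8
ee_pos: [0.8302, -0.2526, 0.3725]
eef_rot: [-1.959, -0.001, 1.274]
force: [0.2, -0.1, -0.1]
grip_width: 0.0942
```

Emit:
jog_arm(
  targets=[
    [9.4,[0,-5,-58],0],
  ],
)

```text
time_s: 7.9
ee_pos: [0.8371, -0.2548, 0.3737]
eef_rot: [-1.987, -0.001, 1.274]
force: [0.2, 0.7, 0.1]
grip_width: 0.0937
```

Emit:
jog_arm(
  targets=[
    [9.4,[0,-5,-58],0],
  ],
)

```text
time_s: 8.0
ee_pos: [0.8428, -0.2566, 0.3779]
eef_rot: [-2.016, -0.002, 1.274]
force: [1.0, 0.6, -0.7]
grip_width: 0.094
```

Emit:
jog_arm(
  targets=[
    [9.4,[0,-5,-58],0],
  ],
)

```text
time_s: 8.1
ee_pos: [0.8477, -0.2582, 0.3844]
eef_rot: [-2.046, -0.002, 1.274]
force: [-0.5, -0.0, -0.1]
grip_width: 0.0939
```

Emit:
jog_arm(
  targets=[
    [9.4,[0,-5,-58],0],
  ],
)

```text
time_s: 8.2
ee_pos: [0.852, -0.2595, 0.3922]
eef_rot: [-2.076, -0.002, 1.274]
force: [-0.4, -0.1, 0.6]
grip_width: 0.0944
```

Emit:
jog_arm(
  targets=[
    [9.4,[0,-5,-58],0],
  ],
)

```text
time_s: 8.3
ee_pos: [0.8558, -0.2607, 0.4012]
eef_rot: [-2.106, -0.002, 1.274]
force: [0.5, -0.3, -0.7]
grip_width: 0.0939
```

Emit:
jog_arm(
  targets=[
    [9.4,[0,-5,-58],0],
  ],
)

```text
time_s: 8.4
ee_pos: [0.8589, -0.2618, 0.4108]
eef_rot: [-2.136, -0.002, 1.274]
force: [-0.6, 0.7, 0.6]
grip_width: 0.0939
```

Emit:
jog_arm(
  targets=[
    [9.4,[0,-5,-58],0],
  ],
)

```text
time_s: 8.5
ee_pos: [0.8615, -0.2626, 0.4213]
eef_rot: [-2.165, -0.002, 1.274]
force: [1.0, -0.9, -0.1]
grip_width: 0.094
```

Emit:
jog_arm(
  targets=[
    [9.4,[0,-5,-58],0],
  ],
)

```text
time_s: 8.6
ee_pos: [0.8636, -0.2633, 0.4327]
eef_rot: [-2.194, -0.002, 1.274]
force: [0.3, 0.5, -0.3]
grip_width: 0.094
```

Emit:
jog_arm(
  targets=[
    [9.4,[0,-5,-58],0],
  ],
)

```text
time_s: 8.7
ee_pos: [0.865, -0.2638, 0.4447]
eef_rot: [-2.223, -0.002, 1.274]
force: [-0.3, 0.1, 0.2]
grip_width: 0.0942
```

Run:
```python
from h import *
o=ctrl.get_obs();print(o['time_s'],o['qpos'].round(3),o['ee_pos'].round(3),o['eef_rot'].round(3))
```

```text
8.7 [-0.345  0.889  0.236  0.032  1.365 -1.615] [ 0.865 -0.264  0.445] [-2.223e+00 -2.000e-03  1.274e+00]
```

Lean is now 37°, and the jaws are along the press's y. Next, down to a standoff at the mid spacer.

Emit:
jog_arm(
  targets=[
    [6.5,[-6,-0.4,27],0],
    [6.5,[-6,-0.4,27],0],
    [6.5,[-6,-0.4,27],0],
    [6.5,[-6,-0.4,27],0],
    [6.5,[-6,-0.4,27],0],
    [6.5,[-6,-0.4,27],0],
  ],
)

```text
time_s: 9.3
ee_pos: [0.6978, -0.26, 0.3258]
eef_rot: [-2.223, -0.001, 1.274]
force: [1.1, -0.2, 0.0]
grip_width: 0.065
```

Emit:
jog_arm(
  targets=[
    [6.5,[-5.7,-0.4,27],0],
    [6.5,[-5.7,-0.4,27],0],
    [6.5,[-5.7,-0.4,27],0],
    [6.5,[-5.7,-0.4,27],0],
    [6.5,[-5.7,-0.4,27],0],
    [6.5,[-5.7,-0.4,27],0],
    [6.5,[-5.7,-0.4,27],0],
  ],
)

```text
time_s: 10.0
ee_pos: [0.4726, -0.2507, 0.1639]
eef_rot: [-2.219, -0.002, 1.273]
force: [0.8, -0.8, 0.5]
grip_width: 0.0652
```

```bash
cat >> h.py <<'E'
def to(p,T=None):
    "cm shift in tool axes to world point p"
    T=pose() if T is None else T
    return (T[:3,:3].T@(np.array(p)-T[:3,3])*100).round(2)
E
python3 - <<'E'
from h import *
o=ctrl.get_obs();print(o['time_s'],o['ee_pos'].round(4),o['eef_rot'].round(4))
c=shot('wrist');cv2.imwrite('pics/w1.png',c['img'][...,::-1])
uv,P=cloud(c)
m=(np.hypot(P[:,0]-.475,P[:,1]+.268)<.035)&(P[:,2]>.012)&(P[:,2]<.05);q=P[m];print(len(q), q[:,2].max() if len(q) else '')
if len(q):
    k=q[q[:,2]>np.percentile(q[:,2],95)-.004];print('top c',(k.max(0)+k.min(0))/2,k.max(0)-k.min(0))
print('to grasp',to([.475,-.268,.026]))
E
```

```text
10.0 [ 0.4726 -0.2507  0.1639] [-2.2189e+00 -2.1000e-03  1.2725e+00]
1418 0.036290680244011914
top c [ 0.47476953 -0.26813726  0.03377686] [0.02948885 0.02906633 0.00502765]
to grasp [-1.59 11.44  8.02]
```

View pics/w1.png

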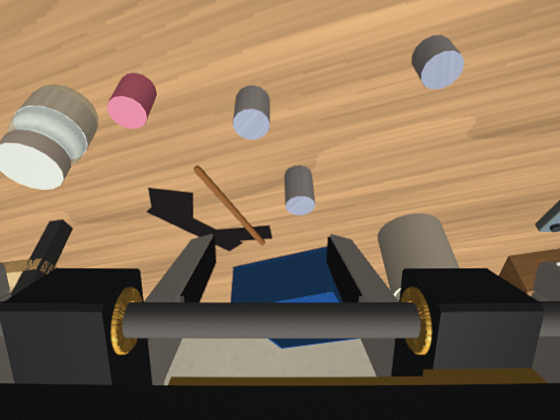

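The wrist view shows mid at (252,112) between pink (132,100) and tall (300,190). Its measured top is (0.475,-0.268) at 36 mm, which agrees with the first measurement.

Emit:
jog_arm(
  targets=[
    [6.5,[-1.6,3,8],0],
    [6.5,[-1.6,3,8],0],
    [6.5,[-1.6,3,8],0],
    [6.5,[-1.6,3,8],0],
  ],
)

```text
time_s: 10.45
ee_pos: [0.4384, -0.244, 0.1103]
eef_rot: [-2.195, 0.012, 1.258]
force: [-0.2, -1.3, -1.0]
grip_width: 0.0652
```

Run:
```python
from h import *
print('to grasp',to([.475,-.268,.026]))
```

```text
to grasp [-1.06  9.32  1.51]
```

Emit:
jog_arm(
  targets=[
    [6.5,[0,0,0],0],
    [6.5,[0,0,0],0],
  ],
)

```text
time_s: 10.65
ee_pos: [0.4377, -0.2439, 0.1099]
eef_rot: [-2.194, 0.012, 1.257]
force: [0.1, -0.3, -0.5]
grip_width: 0.0649
```

Run:
```python
from h import *
o=ctrl.get_obs();print(o['qpos'].round(3),o['joint_vel'].round(3),o['ee_pos'],o['eef_rot']);print('to grasp',to([.475,-.268,.026]))
```

```text
[-0.684  0.115  2.184  0.697  0.32  -2.554] [-0.003  0.003  0.013  0.003 -0.004 -0.   ] [ 0.43773215 -0.24385198  0.10993748] [-2.19411774  0.01162896  1.25698145]
to grasp [-1.05  9.33  1.42]
```

Joint 6 is at its limit here. The half-turn grasp is equivalent, so I'll fit a quick kinematic model to see which wrist turn suits both the spacer and the press.

```bash
cat > kin.py <<'E'
import numpy as np
from scipy.optimize import least_squares
from scipy.spatial.transform import Rotation as R
D=[([1.127,.3,1.521,0,1.321,-.067],[.202,.511,.224],[-1.571,.001,1.194]),
([-.332,1.022,.235,.002,1.848,-1.606],[.777,-.229,.29],[-1.608,0,1.275]),
([-.338,.991,.235,.007,1.78,-1.611],[.79,-.237,.317],[-1.706,-.001,1.274]),
([-.345,.889,.236,.032,1.365,-1.615],[.865,-.264,.445],[-2.223,-.002,1.274]),
([-.684,.115,2.184,.697,.32,-2.554],[.4377,-.2439,.1099],[-2.194,.0116,1.257])]
def fk(q,p):
    a,h,L1,L2,e,d,f=p; E=R.from_euler
    r1=E('z',q[0]);r2=r1*E('y',q[1]);r3=r2*E('y',q[2]);r5=r3*E('z',q[3])*E('y',q[4]);r6=r5*E('z',q[5]+f)
    x=r1.apply([a,0,h])+r2.apply([0,0,L1])+r3.apply([e,0,L2])+r5.apply([0,0,d])
    return x,r6*E('x',-np.pi/2)   # tool y = flange z
def err(q,p,x,r): 
    X,Q=fk(q,p); return np.r_[(X-x)*5,(Q.inv()*r).as_rotvec()]
best=min((least_squares(lambda p:np.concatenate([err(q,p,x,R.from_euler('xyz',o)) for q,x,o in D]),[0,.35,.35,.3,0,.2,f]) for f in(0,1.57,3.14,-1.57)),key=lambda s:s.cost)
P=best.x
lo=np.array([-3.03,-.79,.23,-1.04,0,-2.55]);hi=np.array([3.03,2.21,2.52,4.18,3.07,2.55])
def ik(x,o,q0): 
    s=least_squares(lambda q:err(q,P,x,R.from_euler('xyz',o)),np.clip(q0,lo+.001,hi-.001),bounds=(lo,hi));return s.x.round(2),round(s.cost,6)
E
python3 - <<'E'
from kin import *
print(best.cost,P.round(3))
for rl in(-2.19,-2.223):
  for n,x in(('spacer',[.475,-.268,.026]),('sp+8',[.475,-.268,.11]),('press',[.614,.119,.05]),('pressback',[.5,.155,.15]),('grip0',[.528,.145,.10]),('gripup',[.644,.11,.277])):
    for fl in(0,1):
        Ro=R.from_euler('xyz',[rl,0,1.274])*R.from_euler('y',np.pi*fl)
        o=Ro.as_euler('xyz'); print(rl,n,fl,ik(x,o,[-.5 if 'sp' in n else .2,.4,1.8,.2,.7,-1.6+3.14*fl]))
E
```

```text
24.746686698549862 [-0.027  0.218  0.444  0.458  0.028  0.277 -0.   ]
-2.19 spacer 0 (array([-0.46,  1.71,  0.68,  3.76,  2.97, -0.82]), np.float64(0.0))
-2.19 spacer 1 (array([-0.46,  1.71,  0.68,  3.76,  2.97,  2.32]), np.float64(0.0))
-2.19 sp+8 0 (array([-0.46,  1.52,  0.89,  3.8 ,  2.98, -0.78]), np.float64(0.0))
-2.19 sp+8 1 (array([-0.46,  1.52,  0.89,  3.8 ,  2.98,  2.36]), np.float64(0.0))
-2.19 press 0 (array([ 0.09,  1.86,  0.27,  2.64,  2.66, -2.34]), np.float64(0.0))
-2.19 press 1 (array([0.09, 1.86, 0.27, 2.64, 2.66, 0.8 ]), np.float64(0.0))
-2.19 pressback 0 (array([ 0.23,  1.41,  1.07,  2.55,  2.95, -2.55]), np.float64(0.024414))
-2.19 pressback 1 (array([ 0.16,  1.37,  1.12,  1.87,  2.87, -0.08]), np.float64(0.0))
-2.19 grip0 0 (array([ 0.19,  1.55,  0.87,  2.51,  2.9 , -2.55]), np.float64(0.013566))
-2.19 grip0 1 (array([0.14, 1.51, 0.93, 2.03, 2.86, 0.11]), np.float64(0.0))
-2.19 gripup 0 (array([ 0.08,  1.4 ,  0.66,  2.71,  2.61, -2.26]), np.float64(0.0))
-2.19 gripup 1 (array([0.08, 1.4 , 0.66, 2.71, 2.61, 0.88]), np.float64(0.0))
-2.223 spacer 0 (array([-0.46,  
[... 281 characters left out ...]
43]), np.float64(0.0))
-2.223 press 0 (array([ 0.09,  1.87,  0.23,  2.62,  2.66, -2.35]), np.float64(8e-06))
-2.223 press 1 (array([0.09, 1.87, 0.23, 2.62, 2.66, 0.79]), np.float64(8e-06))
-2.223 pressback 0 (array([ 0.22,  1.41,  1.05,  2.53,  2.95, -2.55]), np.float64(0.028607))
-2.223 pressback 1 (array([ 0.16,  1.37,  1.1 ,  1.81,  2.86, -0.13]), np.float64(0.0))
-2.223 grip0 0 (array([ 0.18,  1.56,  0.84,  2.5 ,  2.91, -2.55]), np.float64(0.016361))
-2.223 grip0 1 (array([0.14, 1.51, 0.91, 1.97, 2.86, 0.06]), np.float64(0.0))
-2.223 gripup 0 (array([ 0.08,  1.41,  0.63,  2.69,  2.61, -2.27]), np.float64(0.0))
-2.223 gripup 1 (array([0.08, 1.41, 0.63, 2.69, 2.61, 0.87]), np.float64(0.0))
```

```bash
sed -i "s/E('x',-np.pi\/2)/E('x',np.pi\/2)/" kin.py
python3 - <<'E'
from kin import *
print(best.cost,P.round(3))
for rl in(-2.21,-2.25):
  for n,x in(('spacer',[.475,-.268,.026]),('sp+8',[.475,-.268,.11]),('press',[.614,.119,.05]),('pressback',[.5,.155,.15]),('grip0',[.528,.145,.10]),('gripup',[.644,.11,.277])):
    for fl in(0,1):
        Ro=R.from_euler('xyz',[rl,0,1.274])*R.from_euler('y',np.pi*fl)
        o=Ro.as_euler('xyz'); print(rl,n,fl,ik(x,o,[-.5 if 'sp' in n else .2,.4,1.8,.2,.7,-1.6+3.14*fl]))
E
```

```text
0.08067446742324026 [-0.027  0.218  0.444  0.458  0.028  0.277  3.142]
-2.21 spacer 0 (array([-0.57,  0.36,  2.1 ,  0.77,  0.16, -2.55]), np.float64(0.002748))
-2.21 spacer 1 (array([-0.61,  0.37,  2.13,  1.43,  0.18, -0.11]), np.float64(0.0))
-2.21 sp+8 0 (array([-0.61,  0.19,  2.09,  0.66,  0.3 , -2.46]), np.float64(0.0))
-2.21 sp+8 1 (array([-0.61,  0.19,  2.09,  0.66,  0.3 ,  0.68]), np.float64(0.0))
-2.21 press 0 (array([ 0.35,  0.48,  1.86, -0.98,  0.45, -0.1 ]), np.float64(0.0))
-2.21 press 1 (array([ 0.28,  0.46,  1.82, -0.56,  0.42,  2.55]), np.float64(0.009756))
-2.21 pressback 0 (array([ 0.54,  0.15,  2.03, -0.8 ,  0.66, -0.17]), np.float64(0.0))
-2.21 pressback 1 (array([ 0.43,  0.12,  2.  , -0.48,  0.62,  2.55]), np.float64(0.013063))
-2.21 grip0 0 (array([ 0.48,  0.27,  2.02, -0.91,  0.56, -0.07]), np.float64(0.0))
-2.21 grip0 1 (array([ 0.37,  0.25,  1.98, -0.5 ,  0.5 ,  2.55]), np.float64(0.014898))
-2.21 gripup 0 (array([ 0.32,  0.24,  1.6 , -0.49,  0.81, -0.71]), np.float64(0.0))
-2.21 gripup 1 (array([ 0.32,  0.24,  1.6 , -0.49,  0.81,  2.43]), np.float64(0.0))
-2.
[... 331 characters left out ...]
(0.0))
-2.25 press 0 (array([ 0.36,  0.48,  1.87, -1.04,  0.45, -0.03]), np.float64(0.000206))
-2.25 press 1 (array([ 0.27,  0.46,  1.84, -0.57,  0.4 ,  2.55]), np.float64(0.014683))
-2.25 pressback 0 (array([ 0.55,  0.15,  2.05, -0.89,  0.66, -0.08]), np.float64(0.0))
-2.25 pressback 1 (array([ 0.42,  0.11,  2.02, -0.5 ,  0.59,  2.55]), np.float64(0.018112))
-2.25 grip0 0 (array([ 0.5 ,  0.27,  2.04, -1.02,  0.55,  0.04]), np.float64(0.0))
-2.25 grip0 1 (array([ 0.37,  0.24,  2.  , -0.52,  0.48,  2.55]), np.float64(0.020544))
-2.25 gripup 0 (array([ 0.33,  0.23,  1.63, -0.55,  0.78, -0.65]), np.float64(0.0))
-2.25 gripup 1 (array([ 0.33,  0.23,  1.63, -0.55,  0.78,  2.49]), np.float64(0.0))
```

Run:
```python
from kin import *
for yw in(1.2,1.257,1.274):
 for rl in(-2.05,-2.1,-2.15,-2.194):
  print(yw,rl,[ik(x,[rl,0,yw],[a,.4,1.8,b,.7,c]) for x,a,b,c in(([.475,-.268,.026],-.5,.2,-2),([.614,.119,.05],.2,-.5,-1))])
```

```text
1.2 -2.05 [(array([-0.56,  0.37,  2.04,  0.32,  0.27, -2.05]), np.float64(0.0)), (array([ 0.32,  0.5 ,  1.76, -0.57,  0.58, -0.45]), np.float64(0.0))]
1.2 -2.1 [(array([-0.56,  0.37,  2.07,  0.49,  0.21, -2.22]), np.float64(0.0)), (array([ 0.34,  0.49,  1.79, -0.68,  0.55, -0.33]), np.float64(0.0))]
1.2 -2.15 [(array([-0.57,  0.37,  2.1 ,  0.8 ,  0.15, -2.53]), np.float64(0.0)), (array([ 0.35,  0.49,  1.81, -0.81,  0.53, -0.2 ]), np.float64(0.0))]
1.2 -2.194 [(array([-0.56,  0.36,  2.11,  0.83,  0.12, -2.55]), np.float64(0.000576)), (array([ 0.37,  0.49,  1.84, -0.93,  0.51, -0.08]), np.float64(0.0))]
1.257 -2.05 [(array([-0.57,  0.38,  2.03,  0.43,  0.29, -2.21]), np.float64(0.0)), (array([ 0.31,  0.49,  1.77, -0.54,  0.55, -0.52]), np.float64(0.0))]
1.257 -2.1 [(array([-0.58,  0.37,  2.06,  0.61,  0.23, -2.41]), np.float64(0.0)), (array([ 0.33,  0.49,  1.8 , -0.66,  0.51, -0.4 ]), np.float64(0.0))]
1.257 -2.15 [(array([-0.58,  0.37,  2.09,  0.76,  0.19, -2.55]), np.float64(0.000181)), (array([ 0.34,  0.48,  1.83, -0.8 ,  0.48, -0.27]), np.float64(0.0))]
1.257 -2.194 [(array([-0.57,  0.36,  2.1 ,  0.78,  0.16, -2.55]), np.float64(0.001496)), (array([ 0.35,  0.48,  1.85, -0.93,  0.47, -0.13]), np.float64(0.0))]
1.274 -2.05 [(array([-0.58,  0.38,  2.03,  0.45,  0.3 , -2.26]), np.float64(0.0)), (array([ 0.31,  0.49,  1.77, -0.54,  0.54, -0.55]), np.float64(0.0))]
1.274 -2.1 [(array([-0.59,  0.37,  2.06,  0.64,  0.24, -2.45]), np.float64(0.0)), (array([ 0.32,  0.48,  1.8 , -0.66,  0.5 , -0.43]), np.float64(0.0))]
1.274 -2.15 [(array([-0.58,  0.37,  2.08,  0.75,  0.2 , -2.55]), np.float64(0.000326)), (array([ 0.34,  0.48,  1.83, -0.79,  0.47, -0.29]), np.float64(0.0))]
1.274 -2.194 [(array([-0.57,  0.36,  2.09,  0.76,  0.17, -2.55]), np.float64(0.001869)), (array([ 0.35,  0.48,  1.86, -0.93,  0.45, -0.15]), np.float64(0.0))]
```

Here the q6 limit can be used to shed some lean; about 30° still clears the foot. I'll continue stepwise towards the spacer.

Emit:
jog_arm(
  targets=[
    [6.5,[-1,1,1.4],0],
    [6.5,[-1,1,1.4],0],
    [6.5,[-1,1,1.4],0],
  ],
)

```text
time_s: 10.95
ee_pos: [0.4329, -0.2472, 0.0994]
eef_rot: [-2.178, 0.016, 1.248]
force: [0.0, 0.0, 0.1]
grip_width: 0.065
```

Emit:
jog_arm(
  targets=[
    [6.5,[-0.3,2,0.4],0],
    [6.5,[-0.3,2,0.4],0],
  ],
)

```text
time_s: 11.15
ee_pos: [0.443, -0.2503, 0.0849]
eef_rot: [-2.169, 0.02, 1.243]
force: [-0.2, 0.6, -0.7]
grip_width: 0.0653
```

Run:
```python
from h import *
o=ctrl.get_obs();print(o['qpos'].round(3),o['ee_pos'],o['eef_rot']);print('to grasp',to([.475,-.268,.026]))
```

```text
[-0.673  0.189  2.166  0.702  0.275 -2.554] [ 0.44299214 -0.25025422  0.08485807] [-2.16856639  0.02003876  1.24313911]
to grasp [-0.53  6.9   0.34]
```

Emit:
jog_arm(
  targets=[
    [6.5,[-0.5,2,0.3],0.05],
    [6.5,[-0.5,2,0.3],0.05],
    [6.5,[-0.5,2,0.3],0.05],
  ],
)

```text
time_s: 11.45
ee_pos: [0.451, -0.2567, 0.0708]
eef_rot: [-2.164, -0.005, 1.2]
force: [0.3, 0.2, -0.6]
grip_width: 0.0648
```

Run:
```python
from h import *
from kin import ik
o=ctrl.get_obs();print(o['qpos'].round(3),o['ee_pos'],o['eef_rot']);print('to grasp',to([.475,-.268,.026]))
print(ik([.475,-.268,.026],o['eef_rot'],o['qpos']))
```

```text
[-0.671  0.242  2.144  0.751  0.25  -2.554] [ 0.45098363 -0.25668936  0.0707956 ] [-2.16395333 -0.00507052  1.19998236]
to grasp [-0.21  5.19  0.31]
(array([-0.57,  0.36,  2.1 ,  0.82,  0.15, -2.55]), np.float64(6.4e-05))
```

Emit:
jog_arm(
  targets=[
    [6.5,[-0.2,2.5,0.3],0],
    [6.5,[-0.2,2.5,0.3],0],
    [6.5,[-0.2,2.5,0.3],0],
  ],
)

```text
time_s: 11.75
ee_pos: [0.4645, -0.2606, 0.0538]
eef_rot: [-2.154, -0.001, 1.195]
force: [-0.1, 0.3, -0.3]
grip_width: 0.065
```

Run:
```python
from h import *
o=ctrl.get_obs();print(o['qpos'].round(3),o['ee_pos'],o['eef_rot']);print('to grasp',to([.475,-.268,.026]))
```

```text
[-0.652  0.306  2.11   0.764  0.22  -2.554] [ 0.4644605  -0.26063376  0.0538268 ] [-2.15427197e+00 -9.62068644e-04  1.19475140e+00]
to grasp [-0.3   3.01  0.49]
```

Emit:
jog_arm(
  targets=[
    [6.5,[-0.3,1.5,0.5],0],
    [6.5,[-0.3,3,0.5],0],
    [6.5,[-0.3,3,0.5],0],
    [6.5,[-0.3,3,0.5],0],
  ],
)

```text
time_s: 12.15
ee_pos: [0.4794, -0.2662, 0.0326]
eef_rot: [-2.142, 0.005, 1.188]
force: [0.0, 0.6, 0.2]
grip_width: 0.0649
```

Run:
```python
from h import *
o=ctrl.get_obs();print(o['qpos'].round(3),o['ee_pos'],o['eef_rot']);print('to grasp',to([.475,-.268,.026]))
c=shot('wrist');cv2.imwrite('pics/w2.png',c['img'][...,::-1])
```

```text
[-0.634  0.381  2.068  0.777  0.188 -2.554] [ 0.47941124 -0.26622918  0.03261402] [-2.14196133  0.00459672  1.1881765 ]
to grasp [-0.33  0.37  0.65]
```

View pics/w2.png

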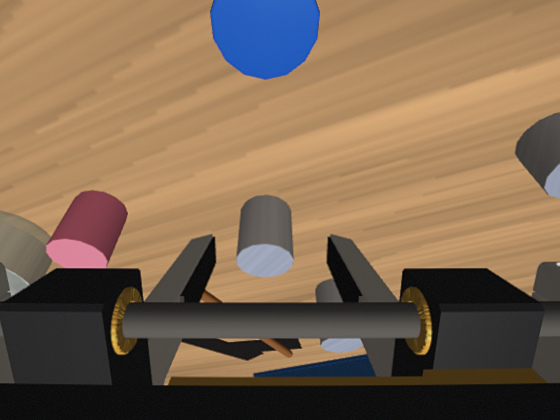

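The spacer at (265,235) sits between the fingers, almost centred. One more nudge down and in.

Emit:
jog_arm(
  targets=[
    [6.5,[-0.3,0.4,0.8],0],
    [6.5,[-0.3,0.4,0.8],0],
  ],
)

```text
time_s: 12.4
ee_pos: [0.4762, -0.2665, 0.0275]
eef_rot: [-2.135, 0.008, 1.185]
force: [-0.0, -0.0, -0.2]
grip_width: 0.0649
```

Emit:
jog_arm(
  targets=[
    [6.5,[-0.1,0,0.5],0],
    [6.5,[-0.1,0,0.5],0],
  ],
)

```text
time_s: 12.6
ee_pos: [0.4732, -0.2653, 0.0263]
eef_rot: [-2.132, 0.009, 1.183]
force: [-0.9, 0.2, -0.7]
grip_width: 0.0653
```

Run:
```python
from h import *
o=ctrl.get_obs();print(o['qpos'].round(3),o['ee_pos'],o['eef_rot']);print('to grasp',to([.475,-.268,.026]))
```

```text
[-0.636  0.387  2.079  0.775  0.177 -2.554] [ 0.47321816 -0.26531107  0.02632907] [-2.13167352  0.00898635  1.18332513]
to grasp [-0.18  0.17 -0.21]
```

Emit:
jog_arm(
  targets=[
    [4,[-0.2,0,-0.2],0],
    [2.6,[-0.2,0,-0.2],0],
    [2.6,[-0.2,0,-0.2],0],
    [2.6,[-0.2,0,-0.2],0],
    [2.6,[-0.2,0,-0.2],0],
  ],
  grip_force=20,
)

```text
time_s: 13.1
ee_pos: [0.4744, -0.2679, 0.0275]
eef_rot: [-2.132, 0.009, 1.183]
force: [-0.3, 1.6, 1.3]
grip_width: 0.0286
```

Run:
```python
from h import *
o=ctrl.get_obs();print(o['qpos'].round(3),o['ee_pos'],o['eef_rot'],o['grip_width'],o['force'])
print(pose(o)[:3,:3].round(3))
print('up20',to(o['ee_pos']+[0,0,.2]))
```

```text
[-0.64   0.388  2.073  0.763  0.183 -2.545] [ 0.47442889 -0.26794736  0.0274692 ] [-2.13203333  0.00893956  1.18338723] 0.028572713555588318 [-0.28628677  1.62960747  1.27521442]
[[ 0.378  0.49  -0.786]
 [ 0.926 -0.208  0.315]
 [-0.009 -0.847 -0.532]]
up20 [ -0.18 -16.93 -10.64]
```

Run:
```python
from h import *
from kin import ik
o=ctrl.get_obs();T=pose(o)
for p in([.474,-.268,.06],[.5,-.25,.16],[.52,-.05,.16],[.51,.151,.14],[.6142,.1187,.054]): print(p,to(p,T),ik(p,o['eef_rot'],[-.4+(p[1]+.27)*1.9,.4,1.9,.1,.5,-1.5]))
```

```text
[0.474, -0.268, 0.06] [-0.05 -2.77 -1.7 ] (array([-0.56,  0.29,  2.08,  0.37,  0.23, -2.08]), np.float64(0.0))
[0.5, -0.25, 0.16] [  2.51 -10.34  -8.5 ] (array([-0.49,  0.14,  1.98,  0.1 ,  0.46, -1.75]), np.float64(0.0))
[0.52, -0.05, 0.16] [ 21.78 -13.52  -3.76] (array([ 0.02,  0.09,  2.04, -0.44,  0.54, -0.84]), np.float64(0.0))
[0.51, 0.151, 0.14] [ 40.03 -16.5    4.43] (array([ 0.51,  0.21,  1.95, -0.68,  0.73, -0.22]), np.float64(0.0))
[0.6142, 0.1187, 0.054] [41.05 -3.44 -0.2 ] (array([ 0.35,  0.49,  1.79, -0.76,  0.56, -0.24]), np.float64(0.0))
```

Emit:
jog_arm(
  targets=[
    [2.6,[0,-2.8,-1.7],0],
    [2.6,[0,-6,-4],0],
    [2.6,[0,-6,-4],0],
    [2.6,[0,-6,-4],0],
  ],
)

```text
time_s: 13.5
ee_pos: [0.4767, -0.2681, 0.1001]
eef_rot: [-2.134, 0.009, 1.184]
force: [0.5, -0.4, -1.0]
grip_width: 0.029
```

Emit:
jog_arm(
  targets=[
    [2.6,[2.5,-4.3,-4.5],0],
    [2.6,[2.5,-4.3,-4.5],0],
    [2.6,[21.8,-7.5,0.2],0],
    [2.6,[21.8,-7.5,0.2],0],
    [2.6,[21.8,-7.5,0.2],0],
    [2.6,[21.8,-7.5,0.2],0],
    [2.6,[40,-10.5,8.4],0],
    [2.6,[40,-10.5,8.4],0],
    [2.6,[40,-10.5,8.4],0],
    [2.6,[40,-10.5,8.4],0],
  ],
)

```text
time_s: 14.5
ee_pos: [0.5093, 0.1439, 0.1391]
eef_rot: [-2.129, 0.01, 1.185]
force: [1.5, 0.1, -1.1]
grip_width: 0.0286
```

Run:
```python
from h import *
o=ctrl.get_obs();T=pose(o);print(o['qpos'].round(2),o['eef_rot'].round(3),o['grip_width'])
c=shot('scene');cv2.imwrite('pics/s2.png',cv2.resize(c['img'][100:300,200:420],None,fx=2.5,fy=2.5)[...,::-1])
w=shot('wrist');cv2.imwrite('pics/w3.png',w['img'][...,::-1])
c['c2w']; uv,P=cloud(c)
# anvil from scene + press-plane check, world-> press frame
po=np.array([.6142,.1187,0]);th=-.298;Rz=R.from_euler('z',th).as_matrix()
for n,cc in(('scene',c),('wrist',w)):
    uv,P=cloud(cc);q=(P-po)@Rz
    m=(np.hypot(q[:,0],q[:,1])<.04)&(q[:,2]>.0205)&(q[:,2]<.03);a=q[m]
    if m.sum()>20: print(n,'anvil',m.sum(),a.min(0).round(4),a.max(0).round(4),a[:,2].mean().round(4))
    m=(q[:,2]>.14)&(q[:,2]<.33)&(q[:,0]>-.02)&(q[:,0]<.1)&(abs(q[:,1])<.02);a=q[m]
    if m.sum()>20:
        k=a[a[:,2]>.2]; print('lever',m.sum(),a[:,2].max(),np.polyfit(k[:,2],k[:,0],1),k[:,1].mean())
for p in([.51,.151,.14],[.557,.136,.075],[.6142,.1187,.054]): print(p,to(p,T))
```

```text
[ 0.39  0.2   1.97 -0.65  0.67 -0.35] [-2.129  0.01   1.185] 0.028630424025795187
scene anvil 239 [-0.0278 -0.0272  0.0206] [0.0289 0.0271 0.029 ] 0.0252
lever 866 0.3027024457582679 [-0.42297277  0.15195104] -0.004376915611424469
wrist anvil 196 [-0.0253  0.0092  0.0205] [0.0077 0.0255 0.0241] 0.0227
[0.51, 0.151, 0.14] [ 0.69 -0.19  0.12]
[0.557, 0.136, 0.075] [ 1.13  7.92 -0.61]
[0.6142, 0.1187, 0.054] [ 1.71 12.85 -4.55]
```

View pics/s2.png

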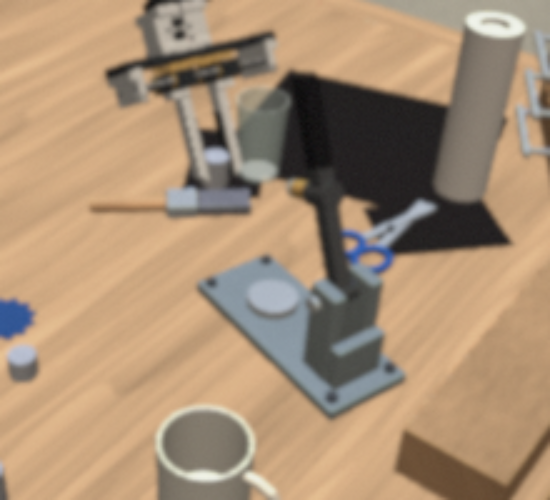

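View pics/w3.png

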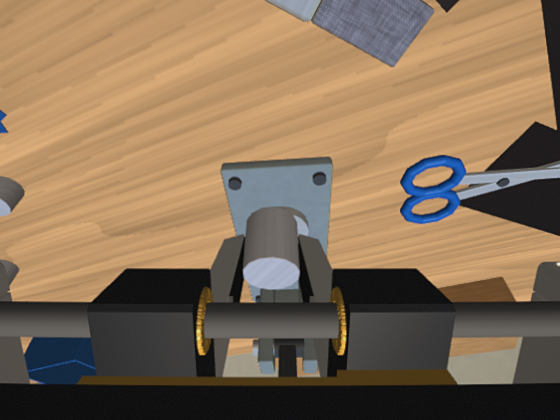

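The scene crop shows the spacer held upright at (215,165), short of the press. The anvil at (273,296) is clear and the lever is raised at about 1.17 rad. The wrist view shows the spacer square in the jaws at (272,250).

Emit:
jog_arm(
  targets=[
    [2.6,[0,0,0],0],
    [2.6,[0,0,0],0],
  ],
)

```text
time_s: 14.8
ee_pos: [0.5102, 0.1408, 0.14]
eef_rot: [-2.13, 0.01, 1.183]
force: [0.1, 0.1, -0.7]
grip_width: 0.0288
```

Run:
```python
from h import *
o=ctrl.get_obs();T=pose(o);print(o['ee_pos'],o['force'])
for p in([.557,.136,.08],[.6142,.1187,.068],[.6142,.1187,.053]): print(p,to(p,T))
w=shot('wrist');uv,P=cloud(w);q=P-T[:3,3]
m=(np.hypot(q[:,0],q[:,1])<.02)&(q[:,2]>-.005)&(q[:,2]<.02);a=q[m];z=np.percentile(a[:,2],95);k=a[a[:,2]>z-.003];print(len(k),z,((k.max(0)+k.min(0))/2).round(4),(k.max(0)-k.min(0)).round(4))
```

```text
[0.51019375 0.14077172 0.13997304] [ 0.11678081  0.05384889 -0.7083147 ]
[0.557, 0.136, 0.08] [ 1.39  7.47 -0.65]
[0.6142, 0.1187, 0.068] [ 1.96 11.64 -5.06]
[0.6142, 0.1187, 0.053] [ 1.98 12.91 -4.26]
1761 0.00765566055526401 [-0.001   0.0017  0.0123] [0.0338 0.0346 0.0153]
```

Emit:
jog_arm(
  targets=[
    [2.6,[1.4,5,-0.6],0],
    [2.6,[1.4,7.5,-0.6],0],
    [2.6,[1.4,7.5,-0.6],0],
    [2.6,[1.7,9.5,-2.8],0],
    [2.6,[1.96,11.6,-5.1],0],
    [2.6,[1.96,11.6,-5.1],0],
    [2.6,[1.96,11.6,-5.1],0],
  ],
)

```text
time_s: 15.55
ee_pos: [0.6146, 0.1187, 0.0705]
eef_rot: [-2.132, 0.009, 1.182]
force: [0.1, -0.4, -0.5]
grip_width: 0.0284
```

Run:
```python
from h import *
o=ctrl.get_obs();T=pose(o);print(o['ee_pos'],o['force'],o['eef_rot'],o['qpos'].round(2))
for p in([.6142,.1187,.056],[.6142,.1187,.0515]): print(p,to(p,T))
```

```text
[0.61461389 0.11868099 0.07046019] [ 0.12848285 -0.40318065 -0.5029244 ] [-2.13208591  0.00890521  1.18154774] [ 0.26  0.48  1.77 -0.7   0.54 -0.38]
[0.6142, 0.1187, 0.056] [-0.   1.2  0.8]
[0.6142, 0.1187, 0.0515] [0.   1.58 1.04]
```

Emit:
jog_arm(
  targets=[
    [2.6,[0,0.6,0.4],0],
    [2.6,[0,1.2,0.8],0],
    [2.6,[0,1.2,0.8],0],
    [2.6,[0,1.2,0.8],0],
  ],
)

```text
time_s: 15.95
ee_pos: [0.6141, 0.1199, 0.0552]
eef_rot: [-2.132, 0.009, 1.184]
force: [-0.1, 0.4, -1.3]
grip_width: 0.0287
```

Emit:
jog_arm(
  targets=[
    [2.6,[0,0.16,0.1],0],
    [2.6,[0,0.16,0.1],0],
  ],
)

```text
time_s: 16.15
ee_pos: [0.6144, 0.1197, 0.0534]
eef_rot: [-2.132, 0.009, 1.183]
force: [-0.0, -0.1, -0.5]
grip_width: 0.0285
```

Emit:
jog_arm(
  targets=[
    [2.6,[0,0.1,0.05],0],
    [2.6,[0,0.1,0.05],0],
  ],
)

```text
time_s: 16.35
ee_pos: [0.6145, 0.1196, 0.0523]
eef_rot: [-2.132, 0.009, 1.183]
force: [-0.1, 0.3, -0.8]
grip_width: 0.0284
```

Emit:
jog_arm(
  targets=[
    [2.6,[-0.08,0.09,0.05],0],
    [2.6,[-0.08,0.09,0.05],0],
  ],
)

```text
time_s: 16.55
ee_pos: [0.6145, 0.1189, 0.0515]
eef_rot: [-2.133, 0.009, 1.183]
force: [0.6, 0.7, 0.5]
grip_width: 0.0285
```

Emit:
jog_arm(
  targets=[
    [2.6,[0,0.05,0.03],0],
    [2.6,[0,0.05,0.03],0],
  ],
)

```text
time_s: 16.75
ee_pos: [0.6146, 0.1189, 0.0515]
eef_rot: [-2.133, 0.009, 1.183]
force: [-4.5, 0.0, 7.6]
grip_width: 0.0286
```

Run:
```python
from h import *
c=shot('scene')
po=np.array([.6142,.1187,0]);Rz=R.from_euler('z',-.298).as_matrix()
c2=c['img'][160:260,260:380];cv2.imwrite('pics/s3.png',cv2.resize(c2,None,fx=5,fy=5,interpolation=cv2.INTER_CUBIC)[...,::-1])
o=ctrl.get_obs();print(o['ee_pos'],o['force'])
```

```text
[0.61455539 0.11887813 0.05147745] [-3.67765856  0.75501306  7.46330321]
```

View pics/s3.png

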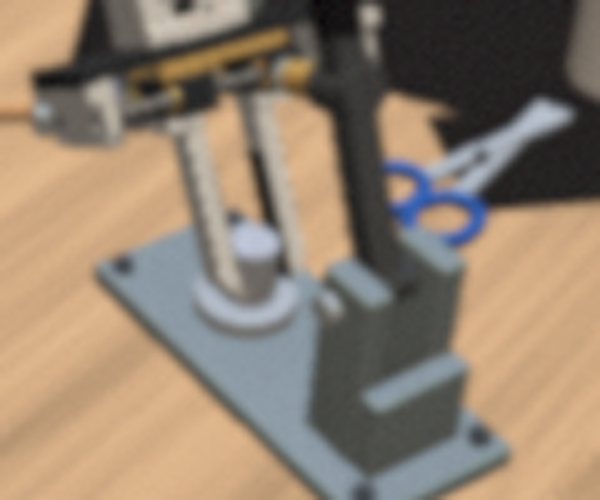

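Contact felt (+7.5 N), with the spacer on the anvil at (255,262) in the crop. Release and back out.

Emit:
jog_arm(
  targets=[
    [5,[0,-0.04,-0.03],0],
    [5,[0,-0.04,-0.03],0],
    [5,[0,-0.04,-0.03],0],
    [5,[0,-0.04,-0.03],0],
  ],
)

```text
time_s: 17.2
ee_pos: [0.6143, 0.1188, 0.0511]
eef_rot: [-2.132, 0.009, 1.183]
force: [1.2, -0.2, 0.6]
grip_width: 0.0503
```

Emit:
jog_arm(
  targets=[
    [5,[0,-2,0],0],
    [5,[0,-5,0],0],
    [5,[0,-9,0],0],
    [5,[0,-12,1],0],
    [5,[0,-12,1],0],
    [5,[0,-12,1],0],
  ],
)

```text
time_s: 17.8
ee_pos: [0.5478, 0.1471, 0.1477]
eef_rot: [-2.133, 0.008, 1.184]
force: [0.4, -0.1, -0.1]
grip_width: 0.0499
```

Run:
```python
from h import *
po=np.array([.6142,.1187,0]);Rz=R.from_euler('z',-.298).as_matrix()
o=ctrl.get_obs();print(o['ee_pos'],o['eef_rot'],o['force'],o['grip_width'])
for n in('scene','wrist'):
    c=shot(n);uv,P=cloud(c);q=(P-po)@Rz
    m=(np.hypot(q[:,0],q[:,1])<.025)&(q[:,2]>.055)&(q[:,2]<.066);a=q[m];print(n,len(a))
    if len(a)>10: print((a.min(0)+a.max(0))/2,a.max(0)-a.min(0),a[:,2].mean())
    m=(np.hypot(q[:,0],q[:,1])<.035)&(q[:,2]>.0215)&(q[:,2]<.028);a=q[m]
    if len(a)>10: print('anvil',(a.min(0)+a.max(0))/2,a.max(0)-a.min(0))
    m=(q[:,2]>.2)&(q[:,2]<.33)&(q[:,0]>-.02)&(q[:,0]<.09)&(abs(q[:,1])<.02);a=q[m]
    if len(a)>10: print('lever',np.polyfit(a[:,2],a[:,0],1),a[:,1].mean())
    cv2.imwrite(f'pics/{n}4.png',c['img'][...,::-1])
```

```text
[0.54782748 0.14714096 0.14773475] [-2.13277509  0.0084927   1.18404641] [ 0.44417534 -0.06613997 -0.07927109] 0.049944134984806196
scene 75
[0.00182131 0.00187939 0.0591636 ] [0.0308239  0.03030568 0.00743564] 0.060050169986238564
anvil [ 0.00030252 -0.0015447   0.02471932] [0.05756944 0.05425278 0.00555741]
lever [-0.42425638  0.15231905] -0.004481059351588741
wrist 654
[-0.00030524 -0.00019341  0.05708772] [0.02988369 0.02935287 0.00412617] 0.057765944751269525
anvil [-0.00312738 -0.00184727  0.02472532] [0.04957165 0.05517395 0.006413  ]
```

View pics/wrist4.png

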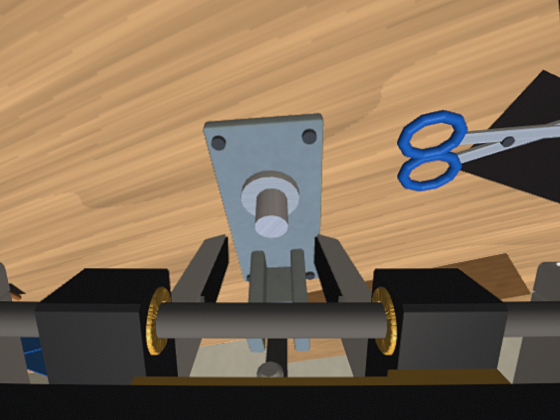

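The spacer stands upright (top at 58–60 mm) and within about 2 mm of the anvil's centre, with the lever still at about 1.17 rad. Now I'll plan the lever arc.

```bash
cat > arc.py <<'E'
from h import *
po=np.array([.6142,.1187,0]);Rz=R.from_euler('z',-.298).as_matrix()
W=lambda p:po+Rz@np.array(p)
def grip(a,r=.19,back=0.,T=None):
    g=W([.1-r*np.cos(a),-.001,.1+r*np.sin(a)])
    return g-back*(T[:3,1] if T is not None else 0)
def ang(x):
    q=Rz.T@(np.array(x)-po)-[.1,0,.1]; return np.arctan2(q[2],-q[0]),np.hypot(q[0],q[2]),q[1]
E
python3 - <<'E'
from arc import *
from kin import ik
o=ctrl.get_obs();T=pose(o);q=o['qpos']
print('up',to([.53,.147,.38],T))
for a,b in((1.17,.12),(1.17,0),(.9,0),(.6,0),(.3,0),(.1,0),(0,0)):
    g=grip(a,.19,b,T);r=ik(g,o['eef_rot'],q);print(a,b,g.round(3),to(g,T),r)
E
```

```text
up [ -0.87 -20.65 -10.99]
1.17 0.12 [0.58  0.135 0.377] [ -0.07 -17.68 -15.11] (array([ 0.41,  0.13,  1.49, -0.44,  1.16, -0.68]), np.float64(0.0))
1.17 0 [0.639 0.11  0.275] [ -0.07  -5.68 -15.11] (array([ 0.32,  0.27,  1.54, -0.45,  0.94, -0.67]), np.float64(0.0))
0.9 0 [0.597 0.123 0.249] [ -0.44  -5.79 -10.01] (array([ 0.37,  0.22,  1.67, -0.5 ,  0.9 , -0.57]), np.float64(0.0))
0.6 0 [0.56  0.134 0.207] [-0.74 -4.32 -4.53] (array([ 0.43,  0.19,  1.79, -0.56,  0.83, -0.45]), np.float64(0.0))
0.3 0 [0.536 0.142 0.156] [-0.91 -1.29  0.27] (array([ 0.46,  0.22,  1.89, -0.64,  0.75, -0.31]), np.float64(0.0))
0.1 0 [0.529 0.144 0.119] [-0.94  1.46  2.88] (array([ 0.47,  0.26,  1.94, -0.7 ,  0.69, -0.21]), np.float64(0.0))
0 0 [0.528 0.144 0.1  ] [-0.93  3.02  3.97] (array([ 0.48,  0.29,  1.95, -0.74,  0.65, -0.17]), np.float64(0.0))
```

Emit:
jog_arm(
  targets=[
    [6,[-0.9,-20.6,-11],0],
    [6,[-0.9,-20.6,-11],0],
    [6,[-0.9,-20.6,-11],0],
    [6,[-0.9,-20.6,-11],0],
    [6,[-0.9,-20.6,-11],0],
    [6,[-0.1,-17.7,-15.1],0],
    [6,[-0.1,-17.7,-15.1],0],
    [6,[-0.1,-17.7,-15.1],0],
  ],
)

```text
time_s: 18.7
ee_pos: [0.58, 0.1345, 0.3755]
eef_rot: [-2.13, 0.011, 1.182]
force: [0.2, -0.2, -0.4]
grip_width: 0.0596
```

Run:
```python
from arc import *
o=ctrl.get_obs();T=pose(o);print(o['time_s'],o['ee_pos'],o['eef_rot'],to(grip(1.17),T))
w=shot('wrist');cv2.imwrite('pics/w5.png',w['img'][...,::-1])
```

```text
18.7 [0.58000332 0.13445232 0.37553733] [-2.12952339  0.01127367  1.18153026] [ 0.09 11.89 -0.05]
```

View pics/w5.png

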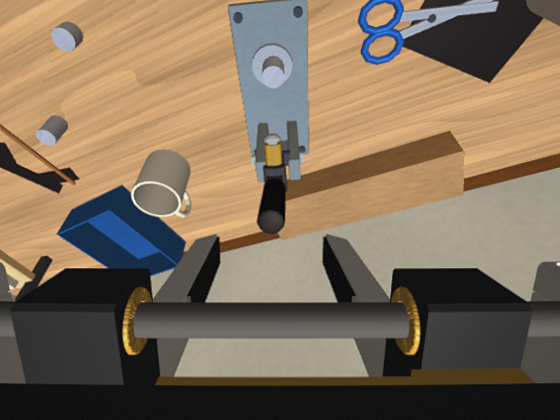

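The handle end at (272,222) is lined up midway between the fingers, and the foot and spacer are visible and clear. Advance and grip the handle.

Emit:
jog_arm(
  targets=[
    [6,[0,4,0],0],
    [6,[0,8,0],0],
    [6,[0,11.9,0],0],
    [6,[0,11.9,0],0],
    [6,[0,11.9,0],0],
  ],
)

```text
time_s: 19.25
ee_pos: [0.6371, 0.1106, 0.2772]
eef_rot: [-2.132, 0.009, 1.183]
force: [-0.3, -0.1, -0.4]
grip_width: 0.06
```

Emit:
jog_arm(
  targets=[
    [3.5,[0,0,0],0],
    [2,[0,0,0],0],
    [2,[0,0,0],0],
    [2,[0,0,0],0],
    [2,[0,0,0],0],
  ],
  grip_force=25,
)

```text
time_s: 19.75
ee_pos: [0.6374, 0.1102, 0.2774]
eef_rot: [-2.132, 0.009, 1.183]
force: [-5.3, -3.9, 5.6]
grip_width: 0.0241
```

Run:
```python
from arc import *
o=ctrl.get_obs();T=pose(o);a,r,y=ang(o['ee_pos']);print(o['time_s'],o['ee_pos'],o['eef_rot'],o['force'],o['grip_width'],a,r,y)
for t in (a-.25,a-.5,.5,.3,.2,.15,.1,.05,0): 
    g=grip(t,r); d=g-grip(a,r); print(round(t,3),to(T[:3,3]+d,T))
```

```text
19.75 [0.63736547 0.11024914 0.27739031] [-2.1323695   0.00933142  1.18298303] [-5.2719056  -3.89920788  5.58773709] 0.02409810713180118 1.1690049066070938 0.19273973407271025 -0.001276806752247127
0.919 [-0.35 -0.16  4.79]
0.669 [-0.63  0.88  9.48]
0.5 [-0.76  2.23 12.43]
0.3 [-0.86  4.43 15.59]
0.2 [-0.89  5.76 16.98]
0.15 [-0.89  6.47 17.63]
0.1 [-0.9   7.22 18.24]
0.05 [-0.89  8.   18.81]
0 [-0.89  8.8  19.35]
```

Grip closed at 24.1 mm (the handle diameter), at angle 1.169 and radius 193 mm. Swing down along the arc to 0.3 rad.

Emit:
jog_arm(
  targets=[
    [2,[-0.18,-0.23,2.4],0],
    [2,[-0.35,-0.16,4.79],0],
    [2,[-0.5,0.21,7.2],0],
    [2,[-0.63,0.88,9.48],0],
    [2,[-0.7,1.5,11],0],
    [2,[-0.76,2.23,12.43],0],
    [2,[-0.82,3.28,14.08],0],
    [2,[-0.86,4.43,15.59],0],
    [2,[-0.86,4.43,15.59],0],
    [2,[-0.86,4.43,15.59],0],
  ],
)

```text
time_s: 20.75
ee_pos: [0.5316, 0.142, 0.1548]
eef_rot: [-2.128, 0.012, 1.182]
force: [-15.0, -0.8, -1.9]
grip_width: 0.0238
```

```bash
cat > st.py <<'E'
from arc import *
o=ctrl.get_obs();T=pose(o);a,r,y=ang(o['ee_pos']);F=Rz.T@o['force'];ft=-F[0]*np.sin(a)*-1*-1+F[2]*np.cos(a)
t=np.array([np.sin(a),0,np.cos(a)]) # raising direction in press frame
print(o['time_s'],'a',a.round(4),'r',r.round(4),'y',y.round(4),'Fpress',F.round(2),'Ftan',(F@t).round(2),o['eef_rot'].round(3),o['grip_width'].round(4))
for s in (.2,.15,.12,.1,.08,.06,.05,.04,.03,.02,.01,0,-.01): print(s,to(T[:3,3]+grip(s,r)-grip(a,r),T))
E
python3 st.py
```

```text
Traceback (most recent call last):
  File "st.py", line 4, in <module>
    print(o['time_s'],'a',a.round(4),'r',r.round(4),'y',y.round(4),'Fpress',F.round(2),'Ftan',(F@t).round(2),o['eef_rot'].round(3),o['grip_width'].round(4))
                                                                                                                                   ^^^^^^^^^^^^^^^^^^^^^
AttributeError: 'float' object has no attribute 'round'
```

```bash
sed -i "s/,o\['grip_width'\].round(4)//; s/;ft=.*$//" st.py; python3 st.py
```

```text
20.75 a 0.2868 r 0.1938 y -0.0019 Fpress [-14.14  -5.17  -1.88] Ftan -5.8 [-2.128  0.012  1.182]
0.2 [-0.02  1.17  1.21]
0.15 [-0.02  1.89  1.85]
0.12 [-0.02  2.34  2.22]
0.1 [-0.02  2.64  2.46]
0.08 [-0.02  2.95  2.7 ]
0.06 [-0.02  3.27  2.92]
0.05 [-0.01  3.43  3.04]
0.04 [-0.01  3.59  3.14]
0.03 [-0.01  3.75  3.25]
0.02 [-0.01  3.91  3.36]
0.01 [-0.01  4.07  3.46]
0 [-0.    4.23  3.57]
-0.01 [-0.    4.4   3.67]
```

Emit:
jog_arm(
  targets=[
    [2,[0,0.6,0.7],0],
    [2,[0,1.2,1.3],0],
    [2,[0,1.7,1.8],0],
    [2,[0,1.7,1.8],0],
  ],
)

```text
time_s: 21.15
ee_pos: [0.5258, 0.1437, 0.1308]
eef_rot: [-2.129, 0.013, 1.182]
force: [-10.6, -2.9, -3.6]
grip_width: 0.024
```

```bash
python3 st.py | head -1
```

```text
21.15 a 0.1593 r 0.1943 y -0.002 Fpress [-9.33 -5.88 -3.64] Ftan -5.07 [-2.129  0.013  1.182]
```

Emit:
jog_arm(
  targets=[
    [2,[0,0.15,0.12],0],
    [2,[0,0.3,0.24],0],
  ],
)

```text
time_s: 21.35
ee_pos: [0.5255, 0.1439, 0.1278]
eef_rot: [-2.129, 0.013, 1.182]
force: [-22.3, -3.6, 8.0]
grip_width: 0.024
```

```bash
python3 st.py | head -1
```

```text
21.35 a 0.1437 r 0.1942 y -0.002 Fpress [-20.29  -9.99   7.95] Ftan 4.96 [-2.129  0.013  1.182]
```

Emit:
jog_arm(
  targets=[
    [2,[0,0.15,0.12],0],
    [2,[0,0.3,0.24],0],
  ],
)

```text
time_s: 21.55
ee_pos: [0.525, 0.144, 0.124]
eef_rot: [-2.129, 0.013, 1.182]
force: [-22.3, -4.2, 8.1]
grip_width: 0.0242
```

```bash
python3 st.py | head -1
```

```text
21.55 a 0.1237 r 0.1942 y -0.002 Fpress [-20.13 -10.53   8.12] Ftan 5.57 [-2.129  0.013  1.182]
```

Emit:
jog_arm(
  targets=[
    [2,[0,0.13,0.16],0],
    [2,[0,0.26,0.32],0],
  ],
)

```text
time_s: 21.75
ee_pos: [0.5243, 0.1442, 0.1204]
eef_rot: [-2.13, 0.012, 1.182]
force: [-11.4, -9.3, 6.4]
grip_width: 0.0241
```

```bash
python3 st.py | head -1
```

```text
21.75 a 0.105 r 0.1945 y -0.002 Fpress [ -8.14 -12.22   6.4 ] Ftan 5.52 [-2.13   0.012  1.182]
```

Emit:
jog_arm(
  targets=[
    [2,[0,0.14,0.13],0],
    [2,[0,0.28,0.26],0],
  ],
)

```text
time_s: 21.95
ee_pos: [0.5237, 0.1444, 0.1167]
eef_rot: [-2.13, 0.012, 1.182]
force: [-12.9, -8.2, 5.5]
grip_width: 0.0236
```

```bash
python3 st.py | head -1
```

```text
21.95 a 0.0856 r 0.1948 y -0.002 Fpress [ -9.92 -11.59   5.48] Ftan 4.61 [-2.13   0.012  1.182]
```

Emit:
jog_arm(
  targets=[
    [2,[0,0.15,0.12],0],
  ],
)

```text
time_s: 22.05
ee_pos: [0.5235, 0.1445, 0.1147]
eef_rot: [-2.13, 0.012, 1.181]
force: [-14.8, -7.7, 5.5]
grip_width: 0.0243
```

```bash
python3 st.py | head -1
```

```text
22.05 a 0.0757 r 0.1949 y -0.002 Fpress [-11.9  -11.73   5.52] Ftan 4.6 [-2.13   0.012  1.181]
```

Emit:
jog_arm(
  targets=[
    [2,[0,0.15,0.12],0],
  ],
)

```text
time_s: 22.15
ee_pos: [0.5232, 0.1445, 0.1128]
eef_rot: [-2.13, 0.012, 1.181]
force: [-14.2, -9.5, 5.8]
grip_width: 0.0239
```

```bash
python3 st.py | head -1
```

```text
22.15 a 0.0657 r 0.195 y -0.002 Fpress [-10.8  -13.22   5.78] Ftan 5.06 [-2.13   0.012  1.181]
```

Emit:
jog_arm(
  targets=[
    [2,[0,0.15,0.12],0],
  ],
)

```text
time_s: 22.25
ee_pos: [0.523, 0.1446, 0.1109]
eef_rot: [-2.13, 0.012, 1.181]
force: [-14.6, -8.3, 4.3]
grip_width: 0.0237
```

```bash
python3 st.py | head -1
```

```text
22.25 a 0.0556 r 0.1951 y -0.002 Fpress [-11.51 -12.18   4.33] Ftan 3.68 [-2.13   0.012  1.181]
```

Emit:
jog_arm(
  targets=[
    [2,[0,0.15,0.12],0],
  ],
)

```text
time_s: 22.35
ee_pos: [0.5227, 0.1447, 0.1089]
eef_rot: [-2.13, 0.013, 1.181]
force: [-13.5, -7.0, 4.8]
grip_width: 0.0238
```

```bash
python3 st.py | head -1
```

```text
22.35 a 0.0455 r 0.1953 y -0.002 Fpress [-10.87 -10.65   4.82] Ftan 4.32 [-2.13   0.013  1.181]
```

Emit:
jog_arm(
  targets=[
    [2,[0,0.15,0.12],0],
  ],
)

```text
time_s: 22.45
ee_pos: [0.5226, 0.1447, 0.107]
eef_rot: [-2.13, 0.013, 1.182]
force: [-14.4, -7.8, 4.7]
grip_width: 0.0238
```

```bash
python3 st.py | head -1
```

```text
22.45 a 0.0359 r 0.1954 y -0.002 Fpress [-11.52 -11.68   4.71] Ftan 4.29 [-2.13   0.013  1.182]
```

Emit:
jog_arm(
  targets=[
    [2,[0,0.16,0.11],0],
  ],
)

```text
time_s: 22.55
ee_pos: [0.5224, 0.1447, 0.105]
eef_rot: [-2.13, 0.013, 1.181]
force: [-14.8, -6.6, 4.7]
grip_width: 0.0239
```

```bash
python3 st.py | head -1
```

```text
22.55 a 0.0256 r 0.1955 y -0.0021 Fpress [-12.22 -10.65   4.69] Ftan 4.37 [-2.13   0.013  1.181]
```

Emit:
jog_arm(
  targets=[
    [2,[0,0.16,0.11],0],
  ],
)

```text
time_s: 22.65
ee_pos: [0.5223, 0.1448, 0.103]
eef_rot: [-2.13, 0.013, 1.182]
force: [-14.6, -6.6, 6.4]
grip_width: 0.0237
```

```bash
python3 st.py | head -1
```

```text
22.65 a 0.0156 r 0.1956 y -0.0021 Fpress [-11.98 -10.57   6.38] Ftan 6.19 [-2.13   0.013  1.182]
```

Emit:
jog_arm(
  targets=[
    [2,[0,0.16,0.11],0],
  ],
)

```text
time_s: 22.75
ee_pos: [0.5222, 0.1448, 0.1011]
eef_rot: [-2.13, 0.013, 1.182]
force: [-15.9, -6.8, 6.4]
grip_width: 0.024
```

```bash
python3 st.py | head -1; python3 -c "
from h import *
c=shot('scene');cv2.imwrite('pics/s6.png',cv2.resize(c['img'][170:270,250:380],None,fx=5,fy=5,interpolation=cv2.INTER_CUBIC)[...,::-1])"
```

```text
22.75 a 0.0058 r 0.1957 y -0.0021 Fpress [-13.17 -11.17   6.36] Ftan 6.28 [-2.13   0.013  1.182]
```

View pics/s6.png

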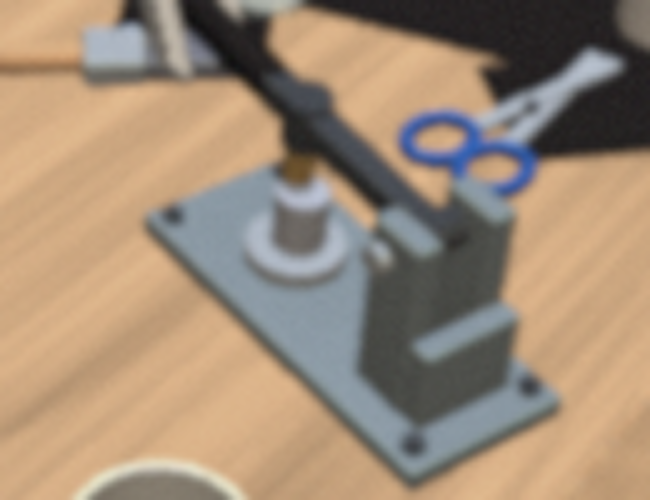

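Ftan has started rising (4.3 to 6.3 N), and the crop shows the foot on the spacer at (300,190). Continue in small steps to fit the touch.

Emit:
jog_arm(
  targets=[
    [2,[0,0.16,0.11],0],
    [2,[0,0.16,0.11],0],
  ],
)

```text
time_s: 23.0
ee_pos: [0.5221, 0.1448, 0.0991]
eef_rot: [-2.13, 0.013, 1.182]
force: [-14.9, -6.9, 4.0]
grip_width: 0.0237
```

```bash
for i in 1 2 3; do python3 st.py | head -1; python3 -c "
from h import *
shot('top')"; done
```

```text
23.0 a -0.0045 r 0.1957 y -0.0021 Fpress [-12.24 -10.97   3.97] Ftan 4.02 [-2.13   0.013  1.182]
23.05 a -0.0045 r 0.1957 y -0.0021 Fpress [-11.79  -9.3    3.46] Ftan 3.52 [-2.13   0.013  1.182]
23.1 a -0.0046 r 0.1957 y -0.0021 Fpress [-11.95  -9.64   4.42] Ftan 4.48 [-2.13   0.013  1.182]
```

Emit:
jog_arm(
  targets=[
    [2,[0,0.16,0.11],0],
    [2,[0,0.16,0.11],0],
  ],
)

```text
time_s: 23.35
ee_pos: [0.522, 0.1448, 0.0973]
eef_rot: [-2.13, 0.013, 1.182]
force: [-15.4, -7.1, 6.1]
grip_width: 0.0238
```

```bash
for i in 1 2 3; do python3 st.py | head -1; python3 -c "
from h import *
shot('top')"; done
```

```text
23.35 a -0.0138 r 0.1958 y -0.0021 Fpress [-12.65 -11.27   6.07] Ftan 6.24 [-2.13   0.013  1.182]
23.4 a -0.0138 r 0.1958 y -0.0021 Fpress [-11.78 -11.31   5.4 ] Ftan 5.56 [-2.13   0.013  1.182]
23.45 a -0.0139 r 0.1958 y -0.0021 Fpress [-12.24 -10.86   5.87] Ftan 6.04 [-2.13   0.013  1.182]
```

```bash
cat > avg.py <<'E'
from arc import *
L=[]
for i in range(5):
    o=ctrl.get_obs();a,r,y=ang(o['ee_pos']);F=Rz.T@o['force'];L.append([a,F[0],F[2],F@[np.sin(a),0,np.cos(a)]]);optics.camera('top')
L=np.array(L);print(o['time_s'],L.mean(0).round(4),'first',L[0,3].round(2))
E
python3 avg.py
```

```text
23.7 [ -0.0139 -12.4302   5.2924   5.465 ] first 4.95
```

Emit:
jog_arm(
  targets=[
    [2,[0,0.08,0.055],0],
    [2,[0,0.16,0.11],0],
  ],
)

```text
time_s: 23.95
ee_pos: [0.522, 0.1449, 0.0956]
eef_rot: [-2.13, 0.013, 1.181]
force: [-17.0, -7.0, 11.4]
grip_width: 0.0239
```

```bash
python3 avg.py
```

```text
24.15 [ -0.0227 -14.0332   8.5663   8.8829] first 11.76
```

Emit:
jog_arm(
  targets=[
    [2,[0,0.08,0.055],0],
    [2,[0,0.16,0.11],0],
  ],
)

```text
time_s: 24.4
ee_pos: [0.522, 0.1449, 0.0938]
eef_rot: [-2.131, 0.012, 1.181]
force: [-18.6, -7.3, 11.6]
grip_width: 0.0239
```

```bash
python3 avg.py
```

```text
24.6 [ -0.032  -14.4936   9.6472  10.1053] first 12.12
```

Loading is clear now. To separate friction from spring force, I'll back up slowly and compare the up-moving readings.

Emit:
jog_arm(
  targets=[
    [2,[0,-0.16,-0.11],0],
  ],
)

```text
time_s: 24.75
ee_pos: [0.522, 0.1448, 0.0952]
eef_rot: [-2.13, 0.013, 1.182]
force: [-10.0, -6.9, -0.2]
grip_width: 0.0238
```

```bash
python3 st.py|head -1
```

```text
24.75 a -0.0245 r 0.1959 y -0.0021 Fpress [-7.56 -9.54 -0.15] Ftan 0.03 [-2.13   0.013  1.182]
```

Emit:
jog_arm(
  targets=[
    [2,[0,-0.16,-0.11],0],
  ],
)

```text
time_s: 24.85
ee_pos: [0.522, 0.1448, 0.0971]
eef_rot: [-2.13, 0.013, 1.182]
force: [-9.9, -6.7, -1.6]
grip_width: 0.024
```

```bash
python3 st.py|head -1
```

```text
24.85 a -0.015 r 0.1958 y -0.0021 Fpress [-7.47 -9.34 -1.59] Ftan -1.48 [-2.13   0.013  1.182]
```

Emit:
jog_arm(
  targets=[
    [2,[0,-0.16,-0.11],0],
  ],
)

```text
time_s: 24.95
ee_pos: [0.5222, 0.1448, 0.0989]
eef_rot: [-2.13, 0.013, 1.182]
force: [-6.9, -7.3, -3.6]
grip_width: 0.0238
```

```bash
python3 st.py|head -1
```

```text
24.95 a -0.0054 r 0.1956 y -0.0021 Fpress [-4.46 -8.96 -3.58] Ftan -3.55 [-2.13   0.013  1.182]
```

Emit:
jog_arm(
  targets=[
    [2,[0,-0.16,-0.11],0],
  ],
)

```text
time_s: 25.05
ee_pos: [0.5223, 0.1447, 0.1008]
eef_rot: [-2.13, 0.013, 1.182]
force: [-4.7, -6.9, -4.4]
grip_width: 0.0237
```

```bash
python3 st.py|head -1
```

```text
25.05 a 0.0042 r 0.1954 y -0.0021 Fpress [-2.5  -7.96 -4.37] Ftan -4.38 [-2.13   0.013  1.182]
```

Emit:
jog_arm(
  targets=[
    [2,[0,-0.16,-0.11],0],
  ],
)

```text
time_s: 25.15
ee_pos: [0.5225, 0.1447, 0.1027]
eef_rot: [-2.13, 0.013, 1.182]
force: [-3.3, -8.3, -5.9]
grip_width: 0.0238
```

```bash
python3 st.py|head -1
```

```text
25.15 a 0.0138 r 0.1953 y -0.0021 Fpress [-0.75 -8.89 -5.92] Ftan -5.93 [-2.13   0.013  1.182]
```

Emit:
jog_arm(
  targets=[
    [2,[0,-0.16,-0.11],0],
  ],
)

```text
time_s: 25.25
ee_pos: [0.5226, 0.1446, 0.1046]
eef_rot: [-2.13, 0.013, 1.182]
force: [-0.4, -8.7, -7.8]
grip_width: 0.0236
```

```bash
python3 st.py|head -1
```

```text
25.25 a 0.0235 r 0.1952 y -0.0021 Fpress [ 2.19 -8.41 -7.84] Ftan -7.79 [-2.13   0.013  1.182]
```

Emit:
jog_arm(
  targets=[
    [2,[0,-0.16,-0.11],0],
  ],
)

```text
time_s: 25.35
ee_pos: [0.5228, 0.1446, 0.1065]
eef_rot: [-2.13, 0.013, 1.182]
force: [1.0, -8.7, -8.5]
grip_width: 0.0238
```

```bash
python3 st.py|head -1
```

```text
25.35 a 0.0334 r 0.1951 y -0.0021 Fpress [ 3.49 -7.98 -8.51] Ftan -8.38 [-2.13   0.013  1.182]
```

Emit:
jog_arm(
  targets=[
    [2,[0,-0.16,-0.11],0],
  ],
)

```text
time_s: 25.45
ee_pos: [0.523, 0.1445, 0.1085]
eef_rot: [-2.13, 0.013, 1.182]
force: [4.3, -9.3, -7.8]
grip_width: 0.0238
```

```bash
python3 st.py|head -1
```

```text
25.45 a 0.0435 r 0.1949 y -0.0021 Fpress [ 6.83 -7.68 -7.76] Ftan -7.46 [-2.13   0.013  1.182]
```

Emit:
jog_arm(
  targets=[
    [2,[0,-0.15,-0.12],0],
  ],
)

```text
time_s: 25.55
ee_pos: [0.5233, 0.1444, 0.1105]
eef_rot: [-2.13, 0.013, 1.182]
force: [2.1, -9.8, -7.6]
grip_width: 0.0236
```

```bash
python3 st.py|head -1
```

```text
25.55 a 0.0538 r 0.1947 y -0.0021 Fpress [ 4.93 -8.75 -7.57] Ftan -7.29 [-2.13   0.013  1.182]
```

Emit:
jog_arm(
  targets=[
    [2,[0,-0.15,-0.12],0],
  ],
)

```text
time_s: 25.65
ee_pos: [0.5236, 0.1443, 0.1124]
eef_rot: [-2.13, 0.013, 1.182]
force: [3.8, -10.2, -8.1]
grip_width: 0.0236
```

```bash
python3 st.py|head -1
```

```text
25.65 a 0.0638 r 0.1946 y -0.0021 Fpress [ 6.61 -8.61 -8.07] Ftan -7.63 [-2.13   0.013  1.182]
```

Emit:
jog_arm(
  targets=[
    [2,[0,-0.15,-0.12],0],
  ],
)

```text
time_s: 25.75
ee_pos: [0.5239, 0.1442, 0.1143]
eef_rot: [-2.13, 0.013, 1.182]
force: [5.6, -10.1, -8.8]
grip_width: 0.0238
```

```bash
python3 st.py|head -1
```

```text
25.75 a 0.0738 r 0.1944 y -0.0021 Fpress [ 8.29 -7.98 -8.75] Ftan -8.12 [-2.13   0.013  1.182]
```

The up-moving plateau is about -7.8 N and the down-moving one about +4.5 N, so the lever's weight accounts for the asymmetry. Both series put first touch near 0.03 rad (0.026–0.036). Halfway is 0.04 rad further, so the target is about -0.008.

Emit:
jog_arm(
  targets=[
    [2,[0,0.25,0.18],0],
    [2,[0,0.5,0.36],0],
    [2,[0,0.75,0.53],0],
    [2,[0,1,0.7],0],
    [2,[0,1.17,0.8],0],
    [2,[0,1.34,0.9],0],
    [2,[0,1.34,0.9],0],
  ],
)

```text
time_s: 26.45
ee_pos: [0.5223, 0.1447, 0.0982]
eef_rot: [-2.129, 0.013, 1.182]
force: [-16.5, -4.5, 4.0]
grip_width: 0.0235
```

```bash
python3 avg.py; python3 st.py|head -1
```

```text
26.65 [-9.30000e-03 -1.45281e+01  3.67370e+00  3.80870e+00] first 4.09
26.7 a -0.0093 r 0.1955 y -0.0021 Fpress [-13.45  -9.72   2.69] Ftan 2.81 [-2.129  0.013  1.182]
```

Emit:
jog_arm(
  targets=[
    [5,[0,0,0],0],
    [5,[0,0,0],0],
    [5,[0,0,0],0],
    [5,[0,0,0],0],
  ],
)

```text
time_s: 27.1
ee_pos: [0.5243, 0.1458, 0.0995]
eef_rot: [-2.132, 0.009, 1.183]
force: [-0.0, -0.0, -0.3]
grip_width: 0.0495
```

Emit:
jog_arm(
  targets=[
    [5,[0,-3,0],0],
    [5,[0,-7,0],0],
    [5,[0,-11,0],0],
    [5,[0,-15,0],0],
    [5,[0,-15,0],0],
    [5,[0,-15,0],0],
  ],
)

```text
time_s: 27.7
ee_pos: [0.4507, 0.1773, 0.2268]
eef_rot: [-2.133, 0.008, 1.184]
force: [-0.5, -0.0, -0.2]
grip_width: 0.05
```

Run:
```python
from arc import *
o=ctrl.get_obs();print(o['time_s'],o['ee_pos'],o['force'])
for n in('scene','top','wrist'):
    c=shot(n);uv,P=cloud(c);q=(P-po)@Rz
    m=(abs(q[:,1])<.02)&(q[:,2]>.085)&(q[:,0]<-.03)&(q[:,0]>-.11)&(q[:,2]<.15);a=q[m]
    if len(a)>20:
        b=[np.percentile(a[abs(a[:,0]-x)<.006][:,2],90) if (abs(a[:,0]-x)<.006).sum()>3 else np.nan for x in(-.04,-.06,-.08,-.1)]
        print(n,len(a),'handle top z at x=-40..-100',np.round(b,4))
    m=(np.hypot(q[:,0],q[:,1])<.025)&(q[:,2]>.03)&(q[:,2]<.056);a=q[m]
    if len(a)>10: print('spacer side',len(a),a.min(0).round(4),a.max(0).round(4))
    if n=='scene': cv2.imwrite('pics/s7.png',cv2.resize(c['img'][170:300,140:380],None,fx=3.3,fy=3.3,interpolation=cv2.INTER_CUBIC)[...,::-1])
    if n=='top':
        uv0,P0=cloud(c);
        for p in([.477,-.122],[.575,-.25]):
            k=P0[(np.hypot(P0[:,0]-p[0],P0[:,1]-p[1])<.025)&(P0[:,2]>.018)];k=k[k[:,2]>k[:,2].max()-.004];print('other',((k.max(0)+k.min(0))/2).round(3))
```

```text
27.7 [0.45066599 0.17725232 0.22678272] [-0.48238751 -0.03373139 -0.1758298 ]
scene 210 handle top z at x=-40..-100 [0.1237 0.1262 0.1276 0.1287]
spacer side 81 [-0.0033 -0.014   0.0305] [0.0181 0.0122 0.0555]
top 330 handle top z at x=-40..-100 [0.1224 0.1249 0.1256 0.1274]
spacer side 15 [-0.0136 -0.013   0.0304] [ 0.0129 -0.0031  0.0554]
other [ 0.472 -0.122  0.03 ]
other [ 0.575 -0.25   0.045]
wrist 1155 handle top z at x=-40..-100 [0.1215 0.123  0.1247 0.126 ]
spacer side 97 [-0.0128  0.0066  0.0301] [0.001  0.0146 0.0558]
```

View pics/s7.png

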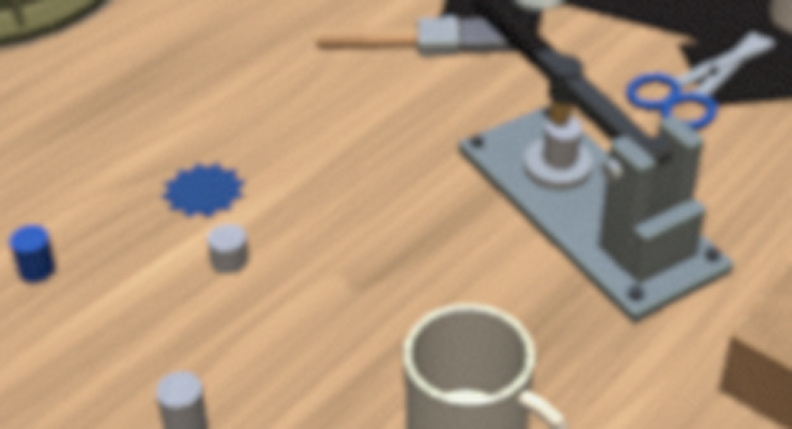

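By depth the handle lies at about 0.07 rad, while the TCP-derived angle at release was -0.009. Either the handle sat off the TCP inside the pads, or the lever rose on release. I can tell by comparing the arm's image position with the saved crop taken under load.

Run:
```python
from arc import *
c=shot('scene')
n=cv2.resize(c['img'][170:270,250:380],None,fx=5,fy=5,interpolation=cv2.INTER_CUBIC)
s=cv2.imread('pics/s6.png')[...,::-1]
g=lambda a:cv2.cvtColor(np.ascontiguousarray(a),cv2.COLOR_RGB2GRAY)
for nm,(x0,x1,y0,y1) in dict(collar=(270,345,70,145),brass_button=(275,335,155,200),arm=(330,390,110,180),cheek_ref=(360,520,200,420)).items():
    r=cv2.matchTemplate(g(n[max(0,y0-30):y1+30,x0-30:x1+30]),g(s[y0:y1,x0:x1]),cv2.TM_CCOEFF_NORMED);_,v,_,p=cv2.minMaxLoc(r);print(nm,round(v,3),'shift px(5x)',p[0]-30,p[1]-30)
w=np.array(W([0,0,.107]));
def px(p):
    q=np.array(c['world_to_cam'])@np.r_[p,1];K=np.array(c['camera_matrix']);x,y=q[0]/-q[2],-q[1]/-q[2];f=1+c['k1']*(x*x+y*y);return np.array([K[0,0]*x*f+K[0,2],K[1,1]*y*f+K[1,2]])
for a in(-.01,.006,.03,.05,.07,.09): print(a,((px(W([.1-.1*np.cos(a),0,.1+.1*np.sin(a)]))-[250,170])*5).round(1))
cv2.imwrite('pics/cmp.png',np.hstack([s[40:260,200:420],n[40:260,200:420]])[...,::-1])
```

```text
collar 0.998 shift px(5x) 0 2
brass_button 0.997 shift px(5x) 0 1
arm 0.998 shift px(5x) -1 1
cheek_ref 0.998 shift px(5x) 0 0
-0.01 [302.7 129.6]
0.006 [302.9 127.2]
0.03 [303.3 123.5]
0.05 [303.7 120.5]
0.07 [304.1 117.5]
0.09 [304.5 114.5]
```

The arm didn't rise: its collar moved 2 px down in the 5x crop since that frame. That is about 0.013 rad, against 0.015 commanded. So the 0.08 rad gap is a constant offset of the handle in the pads, and the feel-based travel stands at about 3.5–4.7 mm. Handing in.

```bash
python3 -c "
from station import ctrl
o=ctrl.get_obs();print(o['time_s'],o['force'],o['ee_pos'])
print(ctrl.hand_in())"
```

```text
27.9 [-0.35060429 -0.13900278 -0.05000621] [0.45065912 0.17653523 0.22505314]
the job is handed in; nothing more can be done
None
```

The job is handed in at 27.9 s. The 35 mm spacer stands on the anvil, released while the lever was still up at about 1.17 rad. The lever is set with its foot pressed about halfway in, and the arm is touching nothing.

**Tool lean:** The interface only turns the tool about its own axis. I got the lean by pushing the arm past its reach, and ended at about 32°, just under the suggested 35–45°. It cleared the lever and foot.

**Checks that passed:**
- **Spacer:** its top measured 58–60 mm above the table, as it should on the anvil. It is within about 2 mm of the anvil's centre.
- **Foot travel:** moving the lever down and back up by feel put first touch at 0.026–0.036 rad (tool reading). The lever is set 0.035–0.045 rad below that, which is about 3.5–4.7 mm of the 8 mm travel.
- **After release:** the lever stayed where I left it.
- **Other spacers:** the low and tall ones read within 5 mm of their first positions. I did not re-measure the other objects; the last picture showed nothing disturbed.

**Checks that disagreed or are uncertain:**
- **Lever angle:** depth images gave about +0.07 rad, but the tool position gave -0.009. The picture comparison suggests the handle had shifted in the pads and the lever itself did not move.
- **Spring slope:** the measured force rose 1.3–1.5 times faster than the stated spring, so the travel is uncertain by about 1 mm.
- **Joint 6:** it read -2.554 against its -2.55 limit for about 2 s while I approached the spacer. I took this as sensor error at the limit.

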